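Hang the drain basket on the tub rim and stand the filter candle in it

ROBOT

A 6-joint arm with a two-finger parallel gripper is mounted at the origin on the work surface. World frame = base frame: x ahead of the robot, y to its left, z up, the work surface at z = 0. Lengths are in m, angles in rad, forces in N, time in s.
With the tool pointing down it reaches from about 0.3 to 0.775 m from the base axis. Payload 14.6 kg.
Tool frame: the origin (TCP) lies midway between the tips of the shut fingers; the grasp point (between the pads) lies 19 mm behind it; z points along the fingers, y is the line along which they close (so a half turn about z gives the same grasp; the last joint's range is limited). The gripper opens to 94 mm and grips with 3 to 60 N. Pads are 16 mm wide; open, the fingers measure 119 mm over their backs; the gripper's body (75 mm by 177 mm) begins 78 mm behind the grasp point.
Start: joints at [1.062, 0.3, 1.521, -0, 1.321, -0.067], TCP at [0.235, 0.497, 0.205] pointing down, gripper open.
Joint ranges: [-3.03, 3.03], [-0.79, 2.21], [0.23, 2.52], [-1.04, 4.18], [0, 3.07], [-2.55, 2.55]. Speed limits (rad/s): [2.22, 2.22, 2.57, 3.14, 3.14, 3.14].

INTERFACE

Orientations are given as [roll, pitch, yaw] about the fixed x, y, z axes, in that order (R = Rz(yaw) Ry(pitch) Rx(roll)).
In Python, from station import * gives the robot as it stands.
- The arm moves only by the tool send_rows, never from a script. Its argument "targets" is a list of rows, each an object of numbers: "x", "y", "z": the shift along the world's x, y, z in units of 0.2 m (1.0 is 0.2 m); "spin": the turn about the world's z in units of pi/2 rad (1.0 is pi/2 rad); "claw": the finger opening in mm, from 0 to 94. A call has 1 to 20 rows; each row shifts and turns the commanded pose from where the row before left it; what a row does not reach is not made up. A row lasts 1/10 s, in which the tool goes at most 50 mm and 8.59 degrees, less where a joint would pass 70% of its speed; a pose out of reach is approached as far as the arm can. A call with a number of a shift or a turn outside -1 to 1 is refused whole. A call with a gripper value outside its range is refused whole. The fingers move at their own pace and stop on an object; "force" is the grip in N (left out, the last holds). Time passes only in rows, so rows that do not move let the fingers close. It gives the time, the measured TCP pose, the force, the opening and the grip force at its end, in the units of the state.
- get_obs(): the state, without advancing time (a new reading comes with each control period).
- camera(name): name is "scene" or "side" or "wrist"; returns the picture (420x560x3 uint8, blue, green, red); there is no depth.
- camera_model(name): a dict with "fovy" (degrees; the focal length in pixels is half the picture's height over the tangent of half this angle, whatever the lens; pixels are square), "cx", "cy" (the principal point, pixels), "dist" ([k1, k2, p1, p2, k3] as OpenCV has them; the pictures are not rectified), "T" (4x4, takes a point from camera to world coordinates). Camera axes: x right, y down, z forward; pixel columns grow to the right and rows downward; lengths in m; the calibration is good to about 2 mm. A picture is of the moment at which its call begins: read the wrist's pose just before it. camera_model takes no time and is no camera call; for the wrist camera it gives the pose at the moment of the call.
- hand_in(): hands the job in; it is judged then, once.
The state is a dict: "time_s": time; "qpos": joint angles; "joint_vel": joint speeds; "tau": joint torques, N m; "ee_pos": TCP position; "eef_rot": TCP orientation; "force": force on the tool from outside, world axes, zero at the start; "moment": the same for the moment, N m; "grip_width": finger opening in m; "grip_force": force on a finger pad.
Only numpy, scipy, OpenCV 4.12 (cv2) and the standard library are available. Lean on these libraries where they do the work, as an engineer would, in place of code of your own. Each camera call takes 0.05 s, during which the arm holds its last target. There are 200 camera calls.

TASK

Hang the small drain basket inside the tub by its steel hook, about halfway along the rim of the long wall nearest the robot, and ease it down until the sprung hook has snapped over the rim and sits fully home, without straining the thin tub. Then stand the slim filter candle upright, dome up, in the hung basket and let go. Set it down gently, and leave the other things on the table where they are.

Things in the scene. Friction and masses are not known exactly. Their poses are not given: they have to be found in the camera images.
- tub: Fixed tub of thin clear plastic, open on top, 240 x 320 (along y) x 150 mm high; origin at the centre of its underside, z up. Its -x wall is the long one nearest the robot. It gives sideways about 1 mm per 8 N, not downward; hanging the basket must not load it with over 20 N, the hook's own pinch included. Old cartridges, 64 mm high, lie in the far half (x over -5 mm), part of it.
- rim_mid (a point): Point on the tub: top of the near wall's rim as moulded, mid-length, mid-width, at (-122, 0, 150) mm in the tub; axes as the tub's. The rim is 10 mm wide, 6 mm high; its inner face (5 mm to +x of this point) is flush with the wall's. The wall is warped: along its whole length it stands up to 15 mm farther in or out along x than moulded, different each time, and this point does not show it.
- basket: Loose grey slotted plastic cup, 54 (x) x 60 (y) x 76 mm high, walls and floor 4 mm, 0.16 to 0.27 kg, upright; origin at the centre of its underside, z up. Grip it across its 60 mm side walls. A 40 mm wide steel strap lies on its -x back (face at x = -30 mm, z = 10 to 95 mm) and bends over at the top into a hook towards -x. It hangs right when its x lies along the tub's x.
- lip_seat (a point): Point on the basket under the hook's web, (-36, 0, 92) mm in it: rests on the rim top when home. The sprung leg, 12 mm from the strap, is kinked in to a ridge 11 mm below the web (7.5 mm gap to the strap); its flared tip leaves 12 mm and ends at z = 70 mm. On the rim it takes a push of about 5 to 12 N to snap past; short of that it stays some 10 mm too high. Then the web lands hard.
- candle: Loose slim white filter candle, a ceramic cylinder 40 mm in diameter (41 mm at its plastic foot) and 130 mm high, straight up to z = 114 mm and domed above, 0.15 to 0.31 kg, standing upright; origin at the centre of its underside, z up.
- cartridge: Bystander: a thicker flat-ended white cartridge, 62 mm in diameter and 150 mm high, standing. Leave it.
- jar: Bystander: a small clear jar with a white lid, 56 mm in diameter, 55 mm high. Leave it.
- tape: Bystander: a white roll of tape, 56 mm in diameter, 19 mm high, lying flat. Leave it.
- cup: Bystander: a grey open parts cup without a hook, 80 x 60 x 50 mm. Leave it.
- spanner: Bystander: a flat black ring spanner, 230 mm long, 10 mm thick, origin at the ring's centre, handle to -x. Leave it.
There are look-alikes about, which are no part of the job. Several things have the shape of the candle; the one meant has the colours described above.

How it is judged:
By the outcome, as a careful person would: the job done as asked, in the order asked, and still so for the second after the job is handed in, with the robot touching nothing.
It also fails if it takes over 67 s, if anything falls off the work surface, if the arm or the gripper's body presses on something with over 40 N, if the wrist force passes 120 N, or if a joint passes its speed limit or range.

## Working session

There is one attempt and no reset: what is moved stays moved. The work goes in short steps, Python scripts to look and compute and a tool call to move; the robot and the scene stay as the last step left them, time stands still between calls to the robot, and variables do not carry over. Pictures are saved under pics/ and viewed, at most 14 in all, crops included, and the job is handed in when it is done.

Besides the shell and the picture viewer there is one more tool, called after "Call:" by a JSON object that holds its "name" and its "arguments". send_rows: Moves the arm, as the interface text tells. Its arguments: {"type":"object","properties":{"targets":{"type":"array"},"force":{"type":"number"}},"required":["targets"]}

```bash
mkdir -p pics; ls
python3 - <<'E'
from station import *
import cv2,numpy as np
o=get_obs();print({k:np.round(v,3).tolist() for k,v in o.items()})
ims=[]
for n in ["scene","side","wrist"]:
    m=camera_model(n);print(n,m["fovy"],m["cx"],m["cy"],m["dist"],np.round(m["T"],3).tolist())
    im=camera(n);cv2.imwrite(f"pics/{n}0.png",im)
for n in ["scene","side"]:
    im=cv2.imread(f"pics/{n}0.png");cv2.imwrite(f"pics/{n}0b.png",cv2.resize(im,(784,588),interpolation=cv2.INTER_CUBIC))
E
```

```text
pics
{'time_s': 0.0, 'qpos': [1.062, 0.3, 1.522, 0.0, 1.321, -0.067], 'joint_vel': [0.001, -0.001, -0.002, -0.002, 0.001, -0.0], 'tau': [0.001, -53.18, -35.275, 0.071, 0.024, -0.0], 'ee_pos': [0.235, 0.497, 0.205], 'eef_rot': [-3.14, -0.0, 2.7], 'force': [0.115, -0.476, -0.083], 'moment': [-0.0, 0.032, 0.024], 'grip_force': 0.0, 'grip_width': 0.094}
scene 52.026421531203226 284.78879976950697 214.22128500353153 [0.04156553 0.         0.         0.         0.        ] [[-0.999, 0.025, -0.035, 0.569], [0.041, 0.77, -0.636, 0.769], [0.011, -0.637, -0.771, 1.119], [0.0, 0.0, 0.0, 1.0]]
side 48.213738799565235 277.1850937182527 206.88496396636975 [-0.02052007  0.          0.          0.          0.        ] [[0.66, -0.543, 0.518, -0.067], [-0.751, -0.467, 0.467, -0.591], [-0.012, -0.698, -0.716, 0.966], [0.0, 0.0, 0.0, 1.0]]
wrist 60.38338198458372 281.91528627767644 199.8093237374735 [-0.03441374  0.          0.          0.          0.        ] [[0.427, 0.868, 0.255, 0.16], [0.904, -0.409, -0.121, 0.532], [-0.001, 0.282, -0.959, 0.383], [0.0, 0.0, 0.0, 1.0]]
```

View pics/scene0b.png

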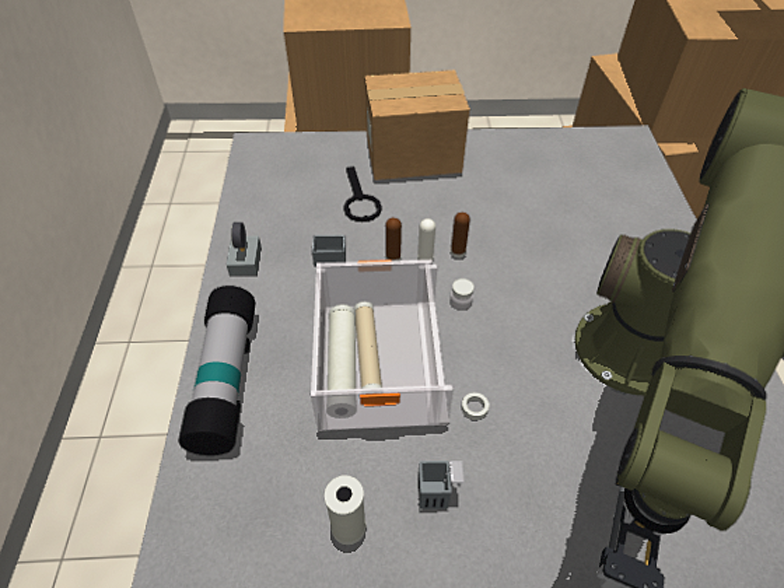

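View pics/side0b.png

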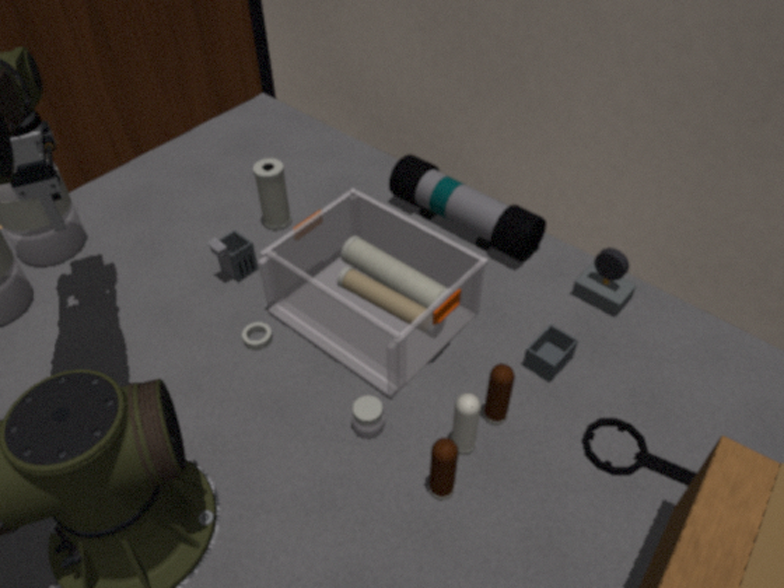

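Scene picture (scaled ×1.4): the basket is at (435,485) with its hook to the right (−x). The white candle is at (427,240), between two brown look-alikes. The tub spans (315–450, 262–430), with its near wall on the right. The jar is at (461,292) and the tape at (475,405). The side view agrees: basket (237,255), candle (466,420).

```bash
cat > h.py <<'E'
from station import *
import cv2,numpy as np
def ray(m,uv):
    f=210/np.tan(np.radians(m["fovy"]/2));K=np.array([[f,0,m["cx"]],[0,f,m["cy"]],[0,0,1]])
    p=cv2.undistortPoints(np.array(uv,float).reshape(-1,1,2),K,np.array(m["dist"]))[:,0]
    T=np.array(m["T"]);d=np.c_[p,np.ones(len(p))]@T[:3,:3].T
    return T[:3,3],d/np.linalg.norm(d,axis=1)[:,None]
def onz(m,uv,z):
    c,d=ray(m,uv);return c+d*((z-c[2])/d[:,2])[:,None]
def tri(m1,uv1,m2,uv2):
    c1,d1=ray(m1,[uv1]);c2,d2=ray(m2,[uv2]);d1=d1[0];d2=d2[0]
    s=np.linalg.lstsq(np.c_[d1,-d2],c2-c1,rcond=None)[0]
    a=c1+s[0]*d1;b=c2+s[1]*d2;return (a+b)/2,np.linalg.norm(a-b)
def proj(m,P):
    T=np.linalg.inv(np.array(m["T"]));f=210/np.tan(np.radians(m["fovy"]/2));K=np.array([[f,0,m["cx"]],[0,f,m["cy"]],[0,0,1]])
    return cv2.projectPoints(np.array(P,float).reshape(-1,1,3),cv2.Rodrigues(T[:3,:3])[0],T[:3,3],K,np.array(m["dist"]))[0][:,0]
E
python3 - <<'E'
from h import *
s=camera_model("scene");d=camera_model("side")
g=lambda *a:[np.array(p)/1.4 for p in a]
# candle white mask
im=cv2.imread("pics/scene0.png");hsv=cv2.cvtColor(im,cv2.COLOR_BGR2HSV)
def blob(n,x0,x1,y0,y1,f):
    im=cv2.imread(f"pics/{n}0.png").astype(int)[y0:y1,x0:x1]
    k=f(im).astype(np.uint8)
    nn,l,st,c=cv2.connectedComponentsWithStats(k);i=1+np.argmax(st[1:,4]);y,x=np.where(l==i)
    print(n,"blob",st[i]+[x0,y0,0,0,0],"c",c[i]+[x0,y0]);return c[i]+[x0,y0],st[i]+[x0,y0,0,0,0]
c1,b1=blob("scene",296,316,152,188,lambda a:a.min(2)>150)
c2,b2=blob("side",320,346,276,328,lambda a:a.min(2)>140)
print("candle",tri(s,c1,d,c2))
# table colour context
for n,p in (("scene",(320,180)),("side",(300,330))): print(cv2.imread(f"pics/{n}0.png")[p[1],p[0]])
print("tub rim corners", np.round(onz(s,g((317,263),(436,263),(449,388),(312,392)),.15),3).tolist())
print("side", np.round(onz(d,g((265,255),(352,191),(486,260),(394,350)),.15),3).tolist())
print("basket top z76",np.round(onz(s,g((419,463),(450,462),(451,489),(420,492)),.076),3).tolist(), "hook z.095",np.round(onz(s,g((449,461),(463,460),(463,485),(450,487)),.095),3).tolist())
E
python3 - <<'E'
import cv2,numpy as np
a=cv2.imread("pics/scene0.png")[315:375,280:350];b=cv2.imread("pics/side0.png")[150:210,135:205]
c=cv2.imread("pics/scene0.png")[145:195,265:345]
z=lambda i:cv2.resize(i,(390,300),interpolation=cv2.INTER_CUBIC)
w=cv2.resize(cv2.imread("pics/wrist0.png"),(390,300))
cv2.imwrite("pics/c1.png",np.vstack([np.hstack([z(a),z(b)]),np.hstack([z(c),w])]))
E
```

```text
scene blob [296 152  20  36 332] c [307.47289157 163.84939759]
side blob [329 282  12  11  89] c [334.60674157 287.08988764]
candle (array([ 0.44355506, -0.28670175,  0.11069099]), np.float64(0.014544068044840831))
[163 165 165]
[101  99 101]
tub rim corners [[0.7, -0.142, 0.15], [0.439, -0.134, 0.15], [0.44, 0.185, 0.15], [0.694, 0.184, 0.15]]
side [[0.444, 0.172, 0.15], [0.687, 0.182, 0.15], [0.696, -0.143, 0.15], [0.43, -0.154, 0.15]]
basket top z76 [[0.501, 0.296, 0.076], [0.444, 0.297, 0.076], [0.447, 0.347, 0.076], [0.502, 0.351, 0.076]] hook z.095 [[0.448, 0.303, 0.095], [0.422, 0.302, 0.095], [0.427, 0.348, 0.095], [0.45, 0.351, 0.095]]
```

View pics/c1.png

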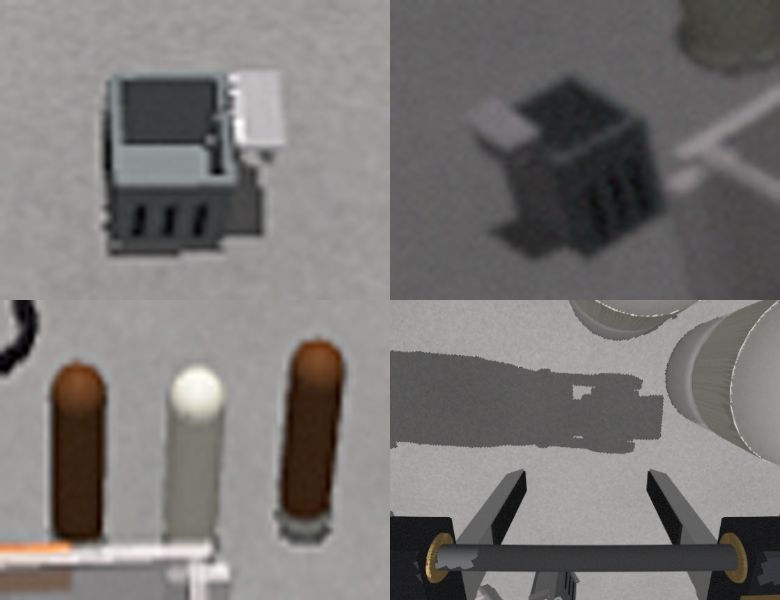

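The crops show the basket nearly square to the world (hook to −x). The candle is narrowly flanked by the browns, and the tub's end wall is in front of it. I'm moving the wrist camera over the basket.

Call:
{"name": "send_rows", "arguments": {"targets": [{"x": 0.15, "y": -0.086, "z": 0.04, "spin": 0.028, "claw": 94}, {"x": 0.15, "y": -0.086, "z": 0.04, "spin": 0.028}, {"x": 0.15, "y": -0.086, "z": 0.04, "spin": 0.028}, {"x": 0.15, "y": -0.086, "z": 0.04, "spin": 0.028}, {"x": 0.15, "y": -0.086, "z": 0.04, "spin": 0.028}, {"x": 0.15, "y": -0.086, "z": 0.04, "spin": 0.028}, {"x": 0.15, "y": -0.086, "z": 0.04, "spin": 0.028}, {"x": 0.15, "y": -0.086, "z": 0.04, "spin": 0.028}, {"x": 0.15, "y": -0.086, "z": 0.04, "spin": 0.028}, {"x": 0.15, "y": -0.086, "z": 0.04, "spin": 0.029}, {"x": 0}]}}

```text
schema error: expected keys x, y, z, spin, claw
```

Run:
```python
from h import *
o=get_obs();print(o["time_s"],o["ee_pos"],o["eef_rot"])
m=camera_model("wrist");im=camera("wrist");cv2.imwrite("pics/w1.png",im);np.save("w1T.npy",m["T"])
cv2.imwrite("pics/w1b.png",cv2.resize(im,(784,588),interpolation=cv2.INTER_CUBIC))
s=camera_model("scene");d=camera_model("side")
# candle dome highlights
print(tri(s,(305.4,160.5),d,(334,288)))
def edges(n,y0,x0,x1):
    r=cv2.imread(f"pics/{n}0.png")[y0,x0:x1].astype(int).mean(1);print(n,y0,x0,r.astype(int).tolist())
edges("scene",170,285,330);edges("scene",180,285,330);edges("side",305,318,352);edges("side",312,318,352)
```

```text
0.15 [0.23507169 0.4970301  0.20501057] [-3.14071377e+00 -6.24268360e-05  2.69979150e+00]
(array([ 0.44457665, -0.29139039,  0.11653093]), np.float64(0.0004786278453714717))
scene 170 285 [20, 80, 152, 162, 154, 155, 156, 154, 154, 153, 153, 153, 155, 141, 111, 109, 114, 116, 118, 120, 118, 120, 118, 115, 107, 122, 149, 152, 150, 150, 153, 155, 157, 155, 153, 156, 168, 120, 49, 28, 33, 33, 33, 35, 30]
scene 180 285 [17, 117, 155, 156, 155, 152, 154, 153, 148, 146, 148, 150, 157, 126, 106, 112, 116, 118, 119, 117, 120, 119, 115, 109, 111, 147, 155, 156, 155, 151, 152, 153, 154, 157, 158, 164, 107, 80, 62, 38, 28, 26, 30, 29, 28]
side 305 318 [98, 99, 101, 96, 93, 79, 69, 68, 71, 73, 75, 79, 80, 81, 81, 84, 81, 83, 85, 83, 81, 81, 83, 90, 96, 97, 95, 92, 93, 97, 96, 98, 96, 93]
side 312 318 [73, 62, 48, 45, 53, 63, 68, 73, 75, 75, 75, 81, 82, 82, 83, 83, 82, 85, 82, 83, 80, 80, 87, 93, 96, 94, 96, 93, 95, 94, 92, 97, 97, 98]
```

View pics/w1b.png

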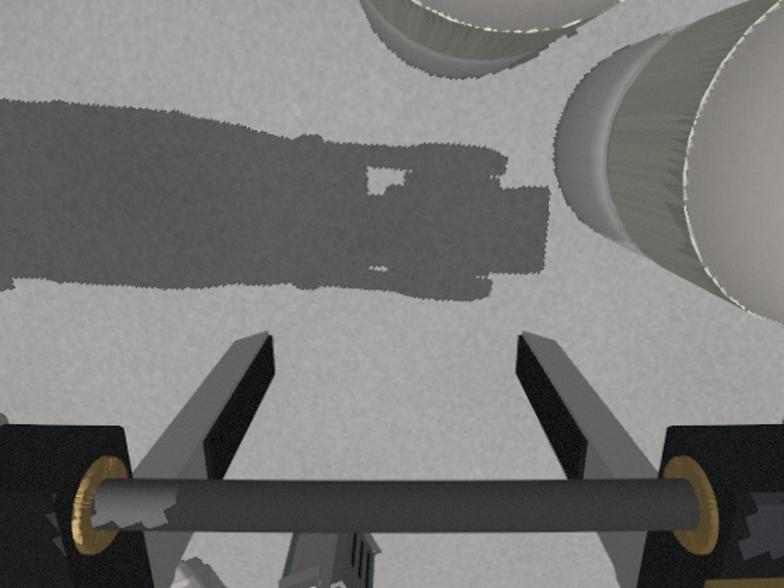

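That view was still from the start pose, because the move was refused: each row needs all five keys. Resending with full rows.

Call:
{"name": "send_rows", "arguments": {"targets": [{"x": 0.15, "y": -0.086, "z": 0.04, "spin": 0.028, "claw": 94}, {"x": 0.15, "y": -0.086, "z": 0.04, "spin": 0.028, "claw": 94}, {"x": 0.15, "y": -0.086, "z": 0.04, "spin": 0.028, "claw": 94}, {"x": 0.15, "y": -0.086, "z": 0.04, "spin": 0.028, "claw": 94}, {"x": 0.15, "y": -0.086, "z": 0.04, "spin": 0.028, "claw": 94}, {"x": 0.15, "y": -0.086, "z": 0.04, "spin": 0.028, "claw": 94}, {"x": 0.15, "y": -0.086, "z": 0.04, "spin": 0.028, "claw": 94}, {"x": 0.15, "y": -0.086, "z": 0.04, "spin": 0.028, "claw": 94}, {"x": 0.15, "y": -0.086, "z": 0.04, "spin": 0.028, "claw": 94}, {"x": 0.15, "y": -0.086, "z": 0.04, "spin": 0.029, "claw": 94}, {"x": 0, "y": 0, "z": 0, "spin": 0, "claw": 94}]}}

```text
time_s: 1.3
ee_pos: [0.5379, 0.3229, 0.2856]
eef_rot: [-3.141, 0.001, 3.139]
force: [0.1, 0.7, -0.5]
grip_width: 0.0945
grip_force: 0.0
```

Run:
```python
from h import *
o=get_obs();print(o["time_s"],o["ee_pos"],o["eef_rot"])
m=camera_model("wrist");im=camera("wrist");cv2.imwrite("pics/w1.png",im);np.save("w1T.npy",m["T"]);print(np.round(m["T"],3).tolist())
cv2.imwrite("pics/w1b.png",cv2.resize(im,(784,588),interpolation=cv2.INTER_CUBIC))
```

```text
1.3 [0.53794022 0.3229046  0.2855635 ] [-3.14141486e+00  6.44401312e-04  3.13925354e+00]
[[0.002, 0.959, 0.283, 0.455], [1.0, -0.002, -0.0, 0.323], [0.0, 0.283, -0.959, 0.464], [0.0, 0.0, 0.0, 1.0]]
```

View pics/w1b.png

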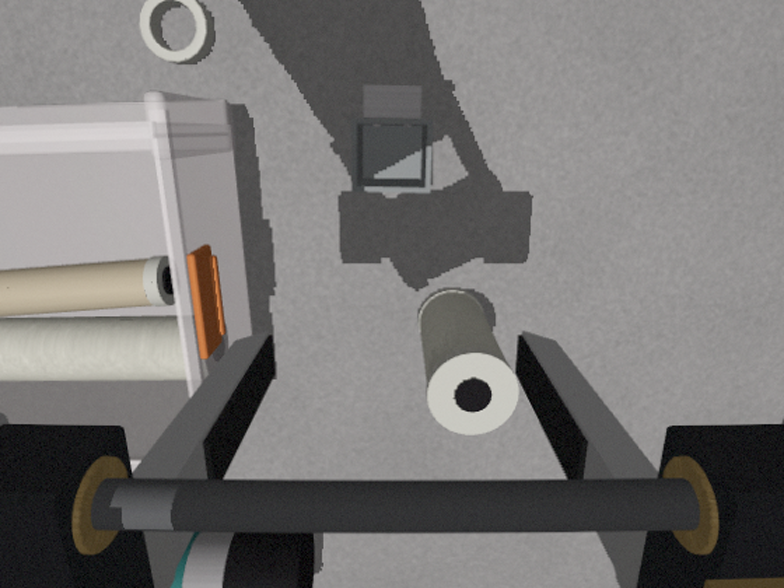

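The basket is at scaled (357–430, 123–188) with its hook above at (363–422, 85–118). The cartridge base is at (455,315) and the tub's end wall with orange clips is at left. Nearly axis-aligned.

Run:
```python
from h import *
m=camera_model("wrist");m["T"]=np.load("w1T.npy");g=lambda *a:[np.array(p)/1.4 for p in a]
print("top",np.round(onz(m,g((357,123),(427,123),(430,187),(358,188)),.076),4).tolist())
print("hook",np.round(onz(m,g((363,85),(421,85),(422,118),(363,119)),.095),4).tolist())
print("cartr top c",np.round(onz(m,g((473,393)),.15),3))
im=cv2.imread("pics/w1.png").astype(int).mean(2).astype(int)
for r in (95,105,115,125): print("row",r,im[r,248:316].tolist())
for c in (262,270,280,292): print("col",c,im[55:142,c].tolist())
# tub rim near wall: columns of wrist picture, scene picture rows across near rim
for c in (10,40,70): print("rimcol",c,im[70:115,c].tolist())
```

```text
top [[0.4489, 0.2953, 0.076], [0.449, 0.3468, 0.076], [0.4957, 0.3498, 0.076], [0.4964, 0.2951, 0.076]]
hook [[0.4241, 0.3013, 0.095], [0.4241, 0.3412, 0.095], [0.4459, 0.3421, 0.095], [0.4465, 0.3009, 0.095]]
cartr top c [[0.63  0.377 0.15 ]]
row 95 [78, 76, 80, 78, 73, 73, 66, 56, 49, 48, 49, 69, 76, 76, 72, 74, 76, 73, 71, 71, 74, 75, 75, 73, 76, 70, 73, 74, 72, 69, 73, 76, 72, 72, 73, 73, 74, 72, 76, 72, 77, 72, 75, 72, 73, 74, 76, 72, 72, 74, 72, 75, 74, 59, 50, 52, 53, 69, 75, 77, 76, 76, 77, 80, 78, 77, 77, 79]
row 105 [77, 80, 79, 74, 75, 71, 66, 58, 53, 54, 51, 65, 74, 74, 73, 72, 71, 73, 72, 75, 75, 76, 75, 73, 71, 73, 75, 74, 75, 72, 75, 75, 73, 72, 76, 75, 73, 75, 76, 75, 71, 72, 75, 81, 73, 73, 75, 76, 73, 73, 71, 72, 75, 58, 55, 50, 103, 140, 151, 149, 121, 132, 145, 144, 147, 143, 139, 141]
row 115 [75, 75, 75, 75, 73, 75, 69, 56, 51, 50, 57, 66, 73, 74, 73, 73, 75, 73, 73, 71, 74, 74, 73, 69, 76, 73, 73, 71, 73, 70, 73, 73, 73, 74, 70, 74, 73, 130, 150, 150, 150, 151, 151, 149, 150, 150, 150, 150, 149, 150, 149, 150, 125, 81, 57, 53, 126, 149, 149, 138, 102, 127, 145,
[... 1856 characters left out ...]
10 [141, 139, 141, 143, 143, 151, 169, 176, 175, 176, 174, 175, 175, 175, 177, 177, 176, 176, 176, 189, 198, 200, 201, 202, 207, 206, 207, 208, 207, 208, 209, 206, 201, 201, 200, 199, 199, 200, 198, 192, 180, 173, 174, 174, 174]
rimcol 40 [141, 144, 147, 144, 134, 161, 171, 179, 178, 177, 177, 177, 176, 177, 177, 176, 177, 177, 189, 200, 201, 201, 205, 208, 208, 209, 208, 210, 210, 211, 207, 202, 201, 200, 201, 201, 200, 202, 193, 183, 174, 176, 177, 176, 174]
rimcol 70 [147, 149, 150, 158, 163, 174, 178, 181, 179, 180, 179, 178, 179, 179, 181, 181, 180, 190, 202, 204, 203, 206, 211, 209, 209, 209, 211, 211, 211, 210, 202, 202, 202, 202, 205, 203, 202, 197, 187, 174, 180, 177, 179, 177, 179]
```

Call:
{"name": "send_rows", "arguments": {"targets": [{"x": -0.056, "y": -0.002, "z": -0.1, "spin": 0, "claw": 94}, {"x": -0.056, "y": -0.002, "z": -0.1, "spin": 0, "claw": 94}, {"x": -0.056, "y": -0.001, "z": -0.14, "spin": 0, "claw": 94}, {"x": -0.056, "y": -0.001, "z": -0.14, "spin": 0, "claw": 94}, {"x": -0.056, "y": -0.001, "z": -0.15, "spin": 0, "claw": 94}, {"x": -0.056, "y": -0.001, "z": -0.15, "spin": 0.001, "claw": 94}, {"x": 0, "y": 0, "z": -0.15, "spin": 0, "claw": 94}, {"x": 0, "y": 0, "z": -0.14, "spin": 0, "claw": 94}, {"x": 0, "y": 0, "z": -0.1, "spin": 0, "claw": 94}, {"x": 0, "y": 0, "z": -0.08, "spin": 0, "claw": 94}, {"x": 0, "y": 0, "z": 0, "spin": 0, "claw": 94}]}}

```text
time_s: 2.45
ee_pos: [0.466, 0.3234, 0.0334]
eef_rot: [-3.14, -0.003, -3.14]
force: [0.2, -0.1, 0.7]
grip_width: 0.0941
grip_force: 0.0
```

Call:
{"name": "send_rows", "arguments": {"targets": [{"x": 0, "y": 0, "z": 0, "spin": 0, "claw": 45}, {"x": 0, "y": 0, "z": 0, "spin": 0, "claw": 45}, {"x": 0, "y": 0, "z": 0, "spin": 0, "claw": 45}, {"x": 0, "y": 0, "z": 0, "spin": 0, "claw": 45}, {"x": 0, "y": 0, "z": 0, "spin": 0, "claw": 45}, {"x": 0, "y": 0, "z": 0, "spin": 0, "claw": 45}, {"x": 0, "y": 0, "z": 0, "spin": 0, "claw": 45}, {"x": 0, "y": 0, "z": 0, "spin": 0, "claw": 45}], "force": 30}}

```text
time_s: 3.25
ee_pos: [0.4682, 0.3235, 0.036]
eef_rot: [3.142, 0.001, -3.141]
force: [-0.1, -3.0, 5.5]
grip_width: 0.0602
grip_force: 29.9
```

Gripped at 60 mm, as expected. Lifting and carrying the basket over the tub's near wall.

Call:
{"name": "send_rows", "arguments": {"targets": [{"x": 0, "y": 0, "z": 0.03, "spin": 0, "claw": 45}, {"x": 0, "y": 0, "z": 0.08, "spin": 0, "claw": 45}, {"x": 0, "y": 0, "z": 0.15, "spin": 0, "claw": 45}, {"x": 0, "y": 0, "z": 0.2, "spin": 0, "claw": 45}, {"x": 0, "y": 0, "z": 0.2, "spin": 0, "claw": 45}, {"x": 0, "y": 0, "z": 0.2, "spin": 0, "claw": 45}, {"x": 0.01, "y": -0.04, "z": 0.1, "spin": 0, "claw": 45}, {"x": 0.02, "y": -0.1, "z": 0.05, "spin": 0, "claw": 45}, {"x": 0.02, "y": -0.16, "z": 0, "spin": 0, "claw": 45}, {"x": 0.02, "y": -0.16, "z": 0, "spin": 0, "claw": 45}, {"x": 0.02, "y": -0.16, "z": 0, "spin": 0, "claw": 45}, {"x": 0.02, "y": -0.16, "z": 0, "spin": 0, "claw": 45}, {"x": 0.02, "y": -0.16, "z": 0, "spin": 0, "claw": 45}, {"x": 0.02, "y": -0.16, "z": 0, "spin": 0, "claw": 45}, {"x": 0.02, "y": -0.16, "z": 0, "spin": 0, "claw": 45}, {"x": 0.02, "y": -0.16, "z": 0, "spin": 0, "claw": 45}, {"x": 0.01, "y": -0.08, "z": 0, "spin": 0, "claw": 45}, {"x": 0, "y": 0, "z": 0, "spin": 0, "claw": 45}, {"x": 0, "y": 0, "z": 0, "spin": 0, "claw": 45}]}}

```text
time_s: 5.15
ee_pos: [0.5078, 0.0238, 0.2375]
eef_rot: [3.141, -0.0, -3.141]
force: [-1.1, 0.3, -2.0]
grip_width: 0.06
grip_force: 29.9
```

Run:
```python
from h import *
o=get_obs();print(o["time_s"],o["ee_pos"],o["eef_rot"],o["force"],o["moment"])
m=camera_model("wrist");im=camera("wrist");cv2.imwrite("pics/w2.png",im);np.save("w2T.npy",m["T"]);print(np.round(m["T"],3).tolist())
cv2.imwrite("pics/w2b.png",cv2.resize(im,(784,588),interpolation=cv2.INTER_CUBIC))
```

```text
5.15 [0.50781336 0.02384844 0.23745386] [ 3.14130008e+00 -1.89955792e-04 -3.14097026e+00] [-1.12337848  0.26767436 -2.01169103] [ 0.10784047 -0.00925675  0.01056476]
[[-0.001, 0.959, 0.282, 0.425], [1.0, 0.001, 0.001, 0.024], [0.001, 0.282, -0.959, 0.416], [0.0, 0.0, 0.0, 1.0]]
```

View pics/w2b.png

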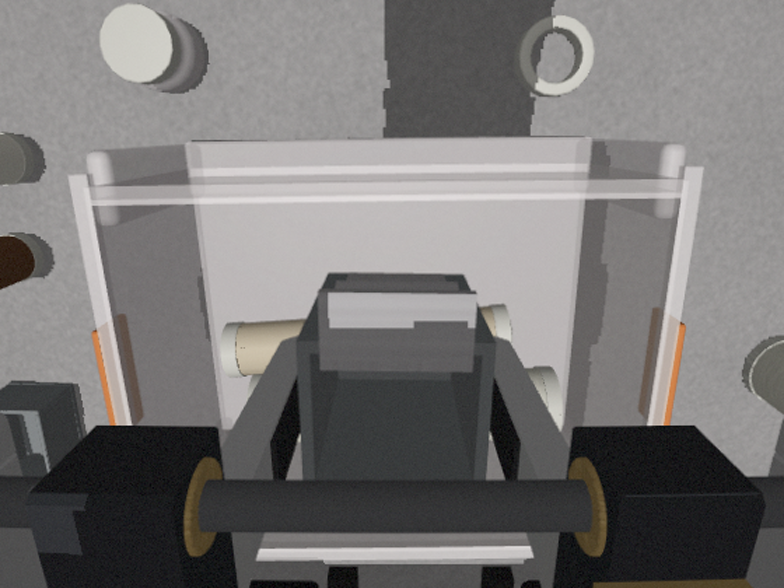

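The wrist view shows the held basket, strap and hook centred at (400,320). The near wall's rim is a bright band at rows ~180–203, from (85,203) to (690,198). The tub ends are at columns ~75 and ~700.

Run:
```python
from h import *
m=camera_model("wrist");m["T"]=np.load("w2T.npy")
im=cv2.imread("pics/w2.png").astype(int).mean(2)
for c in (90,180,280,380,460): print("col",c,im[114:150,c].astype(int).tolist())
g=lambda *a:[np.array(p)/1.4 for p in a]
for c in (90,180,280,380,460):
    a=im[:,c-3:c+4].mean(1);d=np.diff(a)
    ups=[r for r in range(114,150) if abs(d[r])>6 and abs(d[r])>=abs(d[r-1]) and abs(d[r])>=abs(d[r+1])]
    print(c,[(r,round(d[r]),np.round(onz(m,[(c,r+.5)],.15)[0][:2],4).tolist()) for r in ups])
print("ends",np.round(onz(m,g((71,178),(88,178),(684,171),(702,169)),.15),3).tolist())
print("hook z", np.round(onz(m,g((329,292),(475,292),(475,370),(321,371)),.2375+.057),4).tolist())
```

```text
col 90 [115, 114, 115, 114, 114, 116, 115, 116, 117, 117, 117, 118, 118, 116, 112, 102, 101, 102, 101, 159, 163, 160, 163, 160, 160, 161, 161, 162, 178, 189, 188, 189, 167, 104, 102, 104]
col 180 [186, 185, 185, 185, 185, 196, 212, 210, 211, 212, 208, 195, 177, 173, 174, 174, 170, 180, 197, 197, 198, 198, 197, 195, 194, 192, 199, 213, 219, 220, 211, 196, 187, 187, 187, 187]
col 280 [183, 183, 185, 191, 205, 213, 212, 212, 213, 203, 186, 176, 176, 177, 173, 175, 194, 202, 201, 200, 200, 199, 196, 196, 195, 215, 222, 221, 221, 209, 193, 191, 188, 188, 189, 189]
col 380 [185, 185, 188, 201, 210, 208, 209, 209, 198, 173, 173, 176, 173, 168, 172, 188, 198, 197, 196, 194, 193, 190, 189, 194, 207, 216, 217, 217, 203, 185, 185, 187, 184, 186, 187, 186]
col 460 [124, 126, 123, 124, 121, 122, 123, 123, 125, 115, 116, 114, 113, 111, 164, 166, 167, 167, 164, 164, 162, 160, 163, 172, 191, 189, 191, 184, 112, 111, 110, 112, 111, 114, 112, 112]
90 [(128, -9, [0.4486, -0.1169]), (132, 57, [0.4515, -0.1174]), (141, 15, [0.4581, -0.1183]), (146, -63, [0.4618, -0.1188])]
180 [(119, 16, [0.4424, -0.05]), (125, -20, [0.4467, -0.0503]), (131, 18, [0.451, -0.0506]), (140, 13, [0.4576, -0.0511]), (144, -17, [0.4605, -0.0513])]
280 [(117, 16, [0.4411, 0.0224]), (123, -19, [0.4453, 0.0224]), (129, 18, [0.4496, 0.0224]), (138, 17, [0.4561, 0.0224]), (143, -15, [0.4598, 0.0224])]
380 [(116, 13, [0.4401, 0.0946]), (122, -24, [0.4444, 0.095]), (128, 19, [0.4487, 0.0953]), (137, 14, [0.4552, 0.0958]), (142, -18, [0.4589, 0.096])]
460 [(122, -7, [0.444, 0.1538]), (127, 54, [0.4476, 0.1542]), (137, 18, [0.4549, 0.1552]), (141, -70, [0.4578, 0.1556])]
ends [[0.447, -0.146, 0.15], [0.447, -0.137, 0.15], [0.444, 0.175, 0.15], [0.442, 0.184, 0.15]]
hook z [[0.4637, 0.0071, 0.2945], [0.4636, 0.044, 0.2945], [0.4853, 0.045, 0.2945], [0.4857, 0.0042, 0.2945]]
```

Rim inner edge is x≈0.460 at mid-length, with the 10.2 mm width as it should be. Tub yaw is ≈ +0.0146 rad and mid y≈0.019. I'm lowering with the strap about 6 mm clear of the wall and the hook tip still above the rim, then feeling for the wall.

Call:
{"name": "send_rows", "arguments": {"targets": [{"x": -0.02, "y": -0.01, "z": -0.04, "spin": 0.005, "claw": 45}, {"x": -0.02, "y": -0.01, "z": -0.08, "spin": 0.004, "claw": 45}, {"x": -0.016, "y": -0.004, "z": -0.08, "spin": 0, "claw": 45}, {"x": 0, "y": 0, "z": -0.08, "spin": 0, "claw": 45}, {"x": 0, "y": 0, "z": -0.08, "spin": 0, "claw": 45}, {"x": 0, "y": 0, "z": -0.08, "spin": 0, "claw": 45}, {"x": 0, "y": 0, "z": -0.06, "spin": 0, "claw": 45}, {"x": 0, "y": 0, "z": -0.04, "spin": 0, "claw": 45}, {"x": 0, "y": 0, "z": -0.007, "spin": 0, "claw": 45}, {"x": 0, "y": 0, "z": 0, "spin": 0, "claw": 45}, {"x": 0, "y": 0, "z": 0, "spin": 0, "claw": 45}]}}

```text
time_s: 6.3
ee_pos: [0.4971, 0.0188, 0.1287]
eef_rot: [-3.142, 0.001, -3.126]
force: [-0.8, -0.3, -1.9]
grip_width: 0.0602
grip_force: 29.9
```

Run:
```python
from h import *
o=get_obs();print(o["time_s"],o["ee_pos"],o["eef_rot"],o["force"],o["moment"])
m=camera_model("wrist");im=camera("wrist");cv2.imwrite("pics/w3.png",im);np.save("w3T.npy",m["T"])
cv2.imwrite("pics/w3b.png",cv2.resize(im[60:290,150:430],(784,588+56),interpolation=cv2.INTER_CUBIC)[:600])
```

```text
6.3 [0.49708064 0.01880672 0.12866908] [-3.14154703e+00  1.06068463e-03 -3.12620289e+00] [-0.80437837 -0.26012408 -1.90527871] [0.09068755 0.00453739 0.02446719]
```

View pics/w3b.png

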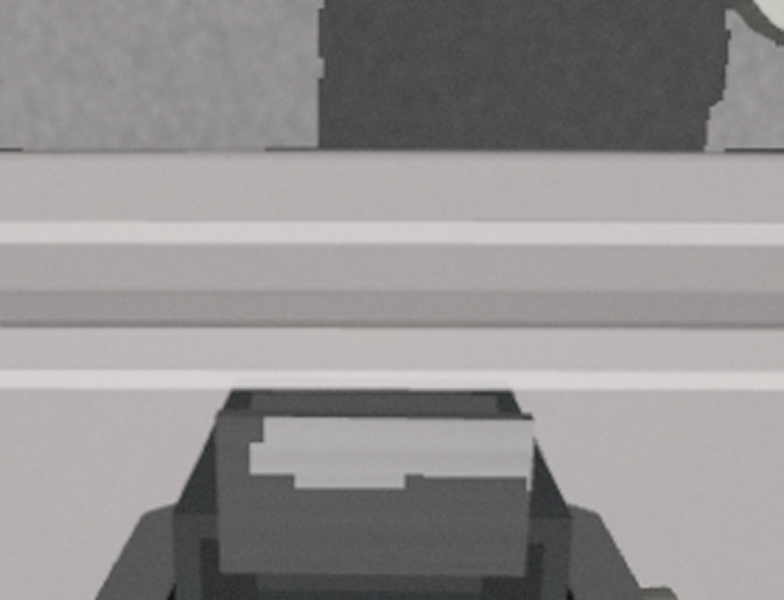

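The rim band at crop rows 327–388 is now parallel to the hook (top edge at row 415), and the inner edge recomputes to x≈0.460, consistent. Now approaching the wall in −x until a light touch.

Call:
{"name": "send_rows", "arguments": {"targets": [{"x": -0.01, "y": 0, "z": 0, "spin": 0, "claw": 45}, {"x": -0.01, "y": 0, "z": 0, "spin": 0, "claw": 45}, {"x": -0.005, "y": 0, "z": 0, "spin": 0, "claw": 45}, {"x": 0, "y": 0, "z": 0, "spin": 0, "claw": 45}, {"x": 0, "y": 0, "z": 0, "spin": 0, "claw": 45}]}}

```text
time_s: 6.85
ee_pos: [0.4918, 0.0188, 0.1281]
eef_rot: [-3.142, 0.0, -3.126]
force: [-0.0, 0.5, -2.3]
grip_width: 0.0599
grip_force: 29.9
```

Call:
{"name": "send_rows", "arguments": {"targets": [{"x": -0.003, "y": 0, "z": 0, "spin": 0, "claw": 45}, {"x": -0.002, "y": 0, "z": 0, "spin": 0, "claw": 45}, {"x": 0, "y": 0, "z": 0, "spin": 0, "claw": 45}, {"x": 0, "y": 0, "z": 0, "spin": 0, "claw": 45}]}}

```text
time_s: 7.25
ee_pos: [0.4908, 0.0188, 0.128]
eef_rot: [3.142, -0.0, -3.126]
force: [0.1, 0.7, -1.8]
grip_width: 0.06
grip_force: 29.9
```

Call:
{"name": "send_rows", "arguments": {"targets": [{"x": -0.003, "y": 0, "z": 0, "spin": 0, "claw": 45}, {"x": -0.002, "y": 0, "z": 0, "spin": 0, "claw": 45}, {"x": 0, "y": 0, "z": 0, "spin": 0, "claw": 45}, {"x": 0, "y": 0, "z": 0, "spin": 0, "claw": 45}]}}

```text
time_s: 7.65
ee_pos: [0.4898, 0.0188, 0.1281]
eef_rot: [-3.142, 0.0, -3.126]
force: [-0.5, -0.5, -1.4]
grip_width: 0.0598
grip_force: 29.9
```

```bash
python3 -c "
from h import *
o=get_obs();print(o['force'],o['moment'],o['ee_pos'])"
```

```text
[-0.50576409 -0.54922467 -1.36495673] [ 0.03045924 -0.03851722  0.00331362] [0.48977914 0.01877852 0.12807814]
```

Call:
{"name": "send_rows", "arguments": {"targets": [{"x": -0.003, "y": 0, "z": 0, "spin": 0, "claw": 45}, {"x": 0, "y": 0, "z": 0, "spin": 0, "claw": 45}, {"x": 0, "y": 0, "z": 0, "spin": 0, "claw": 45}]}}

```text
time_s: 7.95
ee_pos: [0.4892, 0.0188, 0.128]
eef_rot: [-3.142, 0.0, -3.126]
force: [0.0, -0.9, -1.3]
grip_width: 0.0595
grip_force: 29.9
```

Call:
{"name": "send_rows", "arguments": {"targets": [{"x": -0.003, "y": 0, "z": 0, "spin": 0, "claw": 45}, {"x": 0, "y": 0, "z": 0, "spin": 0, "claw": 45}, {"x": 0, "y": 0, "z": 0, "spin": 0, "claw": 45}]}}

```text
time_s: 8.25
ee_pos: [0.4886, 0.0188, 0.1281]
eef_rot: [3.142, 0.0, -3.126]
force: [0.1, -0.1, -2.1]
grip_width: 0.06
grip_force: 29.9
```

Call:
{"name": "send_rows", "arguments": {"targets": [{"x": -0.003, "y": 0, "z": 0, "spin": 0, "claw": 45}, {"x": 0, "y": 0, "z": 0, "spin": 0, "claw": 45}, {"x": 0, "y": 0, "z": 0, "spin": 0, "claw": 45}]}}

```text
time_s: 8.55
ee_pos: [0.4879, 0.0188, 0.1281]
eef_rot: [-3.142, -0.0, -3.126]
force: [-1.3, -0.3, -2.3]
grip_width: 0.0596
grip_force: 29.9
```

Call:
{"name": "send_rows", "arguments": {"targets": [{"x": -0.003, "y": 0, "z": 0, "spin": 0, "claw": 45}, {"x": 0, "y": 0, "z": 0, "spin": 0, "claw": 45}, {"x": 0, "y": 0, "z": 0, "spin": 0, "claw": 45}]}}

```text
time_s: 8.85
ee_pos: [0.4874, 0.0188, 0.1281]
eef_rot: [-3.142, 0.0, -3.126]
force: [-1.0, -0.6, -2.0]
grip_width: 0.06
grip_force: 29.9
```

Call:
{"name": "send_rows", "arguments": {"targets": [{"x": -0.003, "y": 0, "z": 0, "spin": 0, "claw": 45}, {"x": 0, "y": 0, "z": 0, "spin": 0, "claw": 45}, {"x": 0, "y": 0, "z": 0, "spin": 0, "claw": 45}]}}

```text
time_s: 9.15
ee_pos: [0.4868, 0.0188, 0.1281]
eef_rot: [3.142, 0.0, -3.126]
force: [-0.5, -0.3, -1.4]
grip_width: 0.0599
grip_force: 29.9
```

Run:
```python
from h import *
o=get_obs();print(o["time_s"],o["ee_pos"],o["force"],o["moment"])
m=camera_model("wrist");im=camera("wrist");cv2.imwrite("pics/w4.png",im);np.save("w4T.npy",m["T"])
g=im.astype(int).mean(2)
for c in (210,260,300): 
    print(c,[(r,int(g[r,c])) for r in range(174,240,1)] if c==260 else g[174:240,c].astype(int).tolist())
```

```text
9.15 [0.48675085 0.01879166 0.12805425] [-0.50776625 -0.30746556 -1.42801389] [0.01154448 0.01453052 0.01982618]
210 [171, 166, 160, 156, 154, 157, 157, 156, 156, 154, 155, 157, 156, 155, 155, 155, 153, 155, 156, 156, 155, 151, 140, 136, 134, 159, 183, 188, 188, 187, 189, 187, 186, 187, 187, 186, 188, 187, 188, 189, 207, 213, 213, 213, 214, 214, 197, 183, 183, 182, 183, 182, 182, 182, 182, 181, 182, 182, 180, 181, 181, 180, 183, 179, 181, 181]
260 [(174, 169), (175, 165), (176, 162), (177, 158), (178, 156), (179, 156), (180, 156), (181, 157), (182, 156), (183, 154), (184, 155), (185, 157), (186, 155), (187, 156), (188, 156), (189, 154), (190, 153), (191, 156), (192, 154), (193, 155), (194, 136), (195, 108), (196, 100), (197, 101), (198, 104), (199, 131), (200, 119), (201, 90), (202, 84), (203, 83), (204, 84), (205, 85), (206, 80), (207, 78), (208, 77), (209, 155), (210, 173), (211, 175), (212, 176), (213, 176), (214, 177), (215, 176), (216, 177), (217, 176), (218, 179), (219, 176), (220, 175), (221, 172), (222, 172), (223, 173), (224, 172), (225, 174), (226, 174), (227, 176), (228, 173), (229, 175), (230, 127), (231, 92), (232, 93), (233, 92), (234, 92), (235, 95), (236, 92), (237, 94), (238, 91), (239, 95)]
300 [174, 167, 163, 158, 157, 158, 155, 155, 156, 156, 156, 155, 157, 155, 155, 155, 156, 158, 154, 155, 155, 119, 102, 101, 102, 128, 146, 111, 82, 85, 83, 87, 83, 76, 75, 116, 162, 173, 174, 174, 175, 176, 176, 177, 177, 174, 175, 172, 170, 170, 171, 172, 173, 173, 174, 172, 172, 127, 92, 92, 93, 92, 94, 90, 93, 91]
```

Checking geometry: the basket sits about 4 mm to +x of the TCP in the grip, so contact should come about 1 mm further on. I'll continue feeling.

Call:
{"name": "send_rows", "arguments": {"targets": [{"x": -0.003, "y": 0, "z": 0, "spin": 0, "claw": 45}, {"x": 0, "y": 0, "z": 0, "spin": 0, "claw": 45}, {"x": 0, "y": 0, "z": 0, "spin": 0, "claw": 45}]}}

```text
time_s: 9.5
ee_pos: [0.4861, 0.0188, 0.128]
eef_rot: [3.142, -0.0, -3.126]
force: [0.2, -0.6, -1.9]
grip_width: 0.0601
grip_force: 29.9
```

Call:
{"name": "send_rows", "arguments": {"targets": [{"x": -0.003, "y": 0, "z": 0, "spin": 0, "claw": 45}, {"x": 0, "y": 0, "z": 0, "spin": 0, "claw": 45}, {"x": 0, "y": 0, "z": 0, "spin": 0, "claw": 45}]}}

```text
time_s: 9.8
ee_pos: [0.4857, 0.0188, 0.1281]
eef_rot: [-3.142, 0.0, -3.126]
force: [0.4, 0.7, -1.2]
grip_width: 0.0599
grip_force: 29.9
```

Call:
{"name": "send_rows", "arguments": {"targets": [{"x": -0.003, "y": 0, "z": 0, "spin": 0, "claw": 45}, {"x": 0, "y": 0, "z": 0, "spin": 0, "claw": 45}, {"x": 0, "y": 0, "z": 0, "spin": 0, "claw": 45}]}}

```text
time_s: 10.1
ee_pos: [0.4852, 0.0188, 0.1281]
eef_rot: [-3.142, 0.001, -3.126]
force: [3.8, 0.0, -4.0]
grip_width: 0.0601
grip_force: 29.9
```

Contact felt: fx rose to 3.8 N at TCP x≈0.4855. Backing off ~1.3 mm to centre the rim in the 12 mm mouth, then lowering in stages.

Call:
{"name": "send_rows", "arguments": {"targets": [{"x": 0.004, "y": 0, "z": 0, "spin": 0, "claw": 45}, {"x": 0.004, "y": 0, "z": 0, "spin": 0, "claw": 45}, {"x": 0, "y": 0, "z": 0, "spin": 0, "claw": 45}, {"x": 0, "y": 0, "z": -0.02, "spin": 0, "claw": 45}, {"x": 0, "y": 0, "z": -0.02, "spin": 0, "claw": 45}, {"x": 0, "y": 0, "z": -0.01, "spin": 0, "claw": 45}, {"x": 0, "y": 0, "z": 0, "spin": 0, "claw": 45}, {"x": 0, "y": 0, "z": 0, "spin": 0, "claw": 45}]}}

```text
time_s: 10.9
ee_pos: [0.4866, 0.0188, 0.118]
eef_rot: [3.142, -0.0, -3.126]
force: [0.7, -0.3, -1.5]
grip_width: 0.0599
grip_force: 29.9
```

Call:
{"name": "send_rows", "arguments": {"targets": [{"x": 0, "y": 0, "z": -0.005, "spin": 0, "claw": 45}, {"x": 0, "y": 0, "z": -0.005, "spin": 0, "claw": 45}, {"x": 0, "y": 0, "z": 0, "spin": 0, "claw": 45}, {"x": 0, "y": 0, "z": 0, "spin": 0, "claw": 45}]}}

```text
time_s: 11.3
ee_pos: [0.4866, 0.0188, 0.1161]
eef_rot: [3.142, -0.0, -3.126]
force: [0.3, -0.6, -2.2]
grip_width: 0.0598
grip_force: 29.9
```

Call:
{"name": "send_rows", "arguments": {"targets": [{"x": 0, "y": 0, "z": -0.005, "spin": 0, "claw": 45}, {"x": 0, "y": 0, "z": -0.005, "spin": 0, "claw": 45}, {"x": 0, "y": 0, "z": 0, "spin": 0, "claw": 45}, {"x": 0, "y": 0, "z": 0, "spin": 0, "claw": 45}]}}

```text
time_s: 11.7
ee_pos: [0.4866, 0.0188, 0.114]
eef_rot: [-3.142, -0.0, -3.126]
force: [0.2, -0.2, -1.8]
grip_width: 0.0597
grip_force: 29.9
```

Call:
{"name": "send_rows", "arguments": {"targets": [{"x": 0, "y": 0, "z": -0.005, "spin": 0, "claw": 45}, {"x": 0, "y": 0, "z": -0.005, "spin": 0, "claw": 45}, {"x": 0, "y": 0, "z": 0, "spin": 0, "claw": 45}, {"x": 0, "y": 0, "z": 0, "spin": 0, "claw": 45}]}}

```text
time_s: 12.1
ee_pos: [0.4865, 0.0188, 0.112]
eef_rot: [3.142, -0.0, -3.126]
force: [-0.1, -0.5, -2.2]
grip_width: 0.0599
grip_force: 29.9
```

Call:
{"name": "send_rows", "arguments": {"targets": [{"x": 0, "y": 0, "z": -0.005, "spin": 0, "claw": 45}, {"x": 0, "y": 0, "z": -0.005, "spin": 0, "claw": 45}, {"x": 0, "y": 0, "z": 0, "spin": 0, "claw": 45}, {"x": 0, "y": 0, "z": 0, "spin": 0, "claw": 45}]}}

```text
time_s: 12.5
ee_pos: [0.4865, 0.0188, 0.11]
eef_rot: [-3.142, -0.0, -3.126]
force: [-0.0, 0.1, -2.6]
grip_width: 0.0601
grip_force: 29.9
```

Hook mouth is around the rim with no contact. Continuing in small steps.

Call:
{"name": "send_rows", "arguments": {"targets": [{"x": 0, "y": 0, "z": -0.005, "spin": 0, "claw": 45}, {"x": 0, "y": 0, "z": -0.005, "spin": 0, "claw": 45}, {"x": 0, "y": 0, "z": 0, "spin": 0, "claw": 45}, {"x": 0, "y": 0, "z": 0, "spin": 0, "claw": 45}]}}

```text
time_s: 12.9
ee_pos: [0.4865, 0.0188, 0.1079]
eef_rot: [3.142, -0.0, -3.126]
force: [-1.2, 0.3, -1.6]
grip_width: 0.0596
grip_force: 29.9
```

Call:
{"name": "send_rows", "arguments": {"targets": [{"x": 0, "y": 0, "z": -0.005, "spin": 0, "claw": 45}, {"x": 0, "y": 0, "z": 0, "spin": 0, "claw": 45}, {"x": 0, "y": 0, "z": 0, "spin": 0, "claw": 45}]}}

```text
time_s: 13.2
ee_pos: [0.4865, 0.0188, 0.107]
eef_rot: [3.142, -0.0, -3.126]
force: [-0.5, 0.6, -2.3]
grip_width: 0.0596
grip_force: 29.9
```

Call:
{"name": "send_rows", "arguments": {"targets": [{"x": 0, "y": 0, "z": -0.005, "spin": 0, "claw": 45}, {"x": 0, "y": 0, "z": 0, "spin": 0, "claw": 45}, {"x": 0, "y": 0, "z": 0, "spin": 0, "claw": 45}]}}

```text
time_s: 13.5
ee_pos: [0.4865, 0.0188, 0.106]
eef_rot: [3.142, -0.0, -3.126]
force: [-1.9, 0.2, -1.3]
grip_width: 0.0598
grip_force: 29.9
```

The leg is beginning to bear (fx −1.9). Shifting 1 mm to −x puts the strap near the wall so the pinch is balanced, then I go down.

Call:
{"name": "send_rows", "arguments": {"targets": [{"x": -0.004, "y": 0, "z": 0, "spin": 0, "claw": 45}, {"x": 0, "y": 0, "z": 0, "spin": 0, "claw": 45}, {"x": 0, "y": 0, "z": 0, "spin": 0, "claw": 45}]}}

```text
time_s: 13.8
ee_pos: [0.4858, 0.0188, 0.106]
eef_rot: [-3.142, 0.0, -3.126]
force: [0.5, -0.2, -2.8]
grip_width: 0.0601
grip_force: 29.9
```

Call:
{"name": "send_rows", "arguments": {"targets": [{"x": 0, "y": 0, "z": -0.005, "spin": 0, "claw": 45}, {"x": 0, "y": 0, "z": 0, "spin": 0, "claw": 45}, {"x": 0, "y": 0, "z": 0, "spin": 0, "claw": 45}]}}

```text
time_s: 14.1
ee_pos: [0.4858, 0.0188, 0.1051]
eef_rot: [3.142, 0.0, -3.126]
force: [-0.6, 0.5, -1.0]
grip_width: 0.0602
grip_force: 29.9
```

Call:
{"name": "send_rows", "arguments": {"targets": [{"x": 0, "y": 0, "z": -0.004, "spin": 0, "claw": 45}, {"x": 0, "y": 0, "z": 0, "spin": 0, "claw": 45}, {"x": 0, "y": 0, "z": 0, "spin": 0, "claw": 45}]}}

```text
time_s: 14.4
ee_pos: [0.4858, 0.0188, 0.1043]
eef_rot: [-3.142, 0.0, -3.126]
force: [0.5, -1.3, -0.9]
grip_width: 0.0597
grip_force: 29.9
```

Call:
{"name": "send_rows", "arguments": {"targets": [{"x": 0, "y": 0, "z": -0.004, "spin": 0, "claw": 45}, {"x": 0, "y": 0, "z": 0, "spin": 0, "claw": 45}, {"x": 0, "y": 0, "z": 0, "spin": 0, "claw": 45}]}}

```text
time_s: 14.7
ee_pos: [0.4857, 0.0188, 0.1034]
eef_rot: [3.142, -0.0, -3.126]
force: [0.2, -0.2, -2.0]
grip_width: 0.06
grip_force: 29.9
```

Call:
{"name": "send_rows", "arguments": {"targets": [{"x": 0, "y": 0, "z": -0.004, "spin": 0, "claw": 45}, {"x": 0, "y": 0, "z": 0, "spin": 0, "claw": 45}, {"x": 0, "y": 0, "z": 0, "spin": 0, "claw": 45}]}}

```text
time_s: 15.0
ee_pos: [0.4857, 0.0188, 0.1026]
eef_rot: [3.142, -0.0, -3.126]
force: [1.3, 0.1, -1.2]
grip_width: 0.0599
grip_force: 29.9
```

Call:
{"name": "send_rows", "arguments": {"targets": [{"x": 0, "y": 0, "z": -0.004, "spin": 0, "claw": 45}, {"x": 0, "y": 0, "z": 0, "spin": 0, "claw": 45}, {"x": 0, "y": 0, "z": 0, "spin": 0, "claw": 45}]}}

```text
time_s: 15.3
ee_pos: [0.4857, 0.0188, 0.1018]
eef_rot: [3.142, -0.0, -3.126]
force: [0.8, 0.1, -1.2]
grip_width: 0.0595
grip_force: 29.9
```

Call:
{"name": "send_rows", "arguments": {"targets": [{"x": 0, "y": 0, "z": -0.004, "spin": 0, "claw": 45}, {"x": 0, "y": 0, "z": 0, "spin": 0, "claw": 45}, {"x": 0, "y": 0, "z": 0, "spin": 0, "claw": 45}]}}

```text
time_s: 15.6
ee_pos: [0.4857, 0.0188, 0.101]
eef_rot: [-3.142, -0.0, -3.126]
force: [0.6, 0.0, -1.5]
grip_width: 0.0596
grip_force: 29.9
```

No push-back yet, although the ridge should be at the rim top. I'll look before going further.

Run:
```python
from h import *
o=get_obs();print(o["time_s"],o["ee_pos"],o["force"],o["moment"])
c,s=camera("wrist"),camera("side");sc=camera("scene");d=camera_model("side");ms=camera_model("scene")
cv2.imwrite("pics/w5.png",c);np.save("w5T.npy",camera_model("wrist")["T"])
p=proj(d,[[.455,.019,.15]])[0].astype(int);q=proj(ms,[[.455,.019,.15]])[0].astype(int);print(p,q)
z=lambda i,w,h:cv2.resize(i,(w,h),interpolation=cv2.INTER_CUBIC)
A=z(c[110:280,170:396],400,300);B=z(s[p[1]-45:p[1]+45,p[0]-60:p[0]+60],400,300);C=z(sc[q[1]-45:q[1]+45,q[0]-60:q[0]+60],400,300)
cv2.imwrite("pics/c5.png",np.vstack([np.hstack([A,B]),np.hstack([C,z(s,400,300)])]))
```

```text
15.6 [0.48574788 0.01879097 0.10099298] [ 0.56795108  0.01118907 -1.51396136] [ 0.03087258 -0.1904416   0.03199216]
[234 207] [310 227]
```

View pics/c5.png

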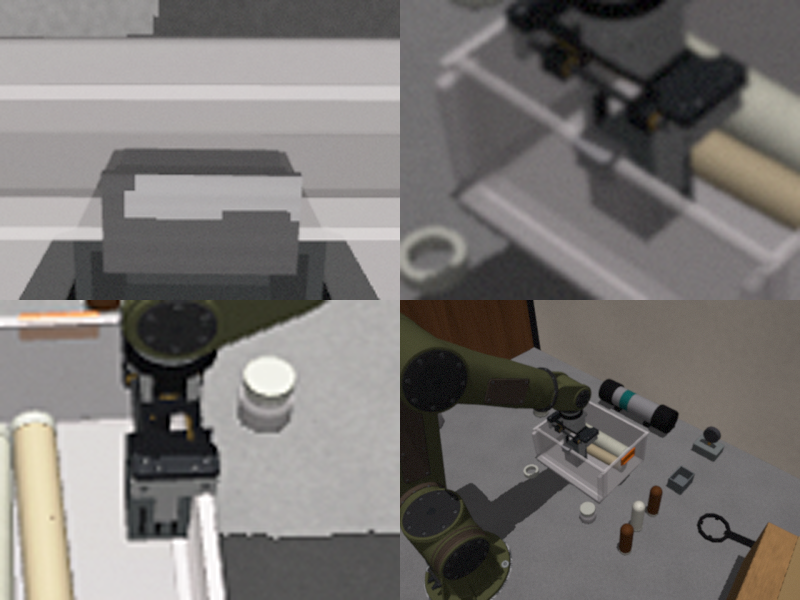

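The hook straddles the rim (wrist crop rows 172–272 over the rim band 195–240), and the basket is inside the tub with its back to the near wall. The engagement is right, so I'm easing down further.

Call:
{"name": "send_rows", "arguments": {"targets": [{"x": 0, "y": 0, "z": -0.004, "spin": 0, "claw": 45}, {"x": 0, "y": 0, "z": 0, "spin": 0, "claw": 45}, {"x": 0, "y": 0, "z": 0, "spin": 0, "claw": 45}]}}

```text
time_s: 16.05
ee_pos: [0.4857, 0.0188, 0.1002]
eef_rot: [3.142, -0.0, -3.126]
force: [0.3, 0.4, -1.6]
grip_width: 0.0603
grip_force: 29.9
```

Call:
{"name": "send_rows", "arguments": {"targets": [{"x": 0, "y": 0, "z": -0.004, "spin": 0, "claw": 45}, {"x": 0, "y": 0, "z": 0, "spin": 0, "claw": 45}, {"x": 0, "y": 0, "z": 0, "spin": 0, "claw": 45}]}}

```text
time_s: 16.35
ee_pos: [0.4857, 0.0188, 0.0994]
eef_rot: [3.142, -0.0, -3.126]
force: [1.1, -0.6, -1.7]
grip_width: 0.0594
grip_force: 29.9
```

Call:
{"name": "send_rows", "arguments": {"targets": [{"x": 0, "y": 0, "z": -0.004, "spin": 0, "claw": 45}, {"x": 0, "y": 0, "z": 0, "spin": 0, "claw": 45}, {"x": 0, "y": 0, "z": 0, "spin": 0, "claw": 45}]}}

```text
time_s: 16.65
ee_pos: [0.4858, 0.0188, 0.0986]
eef_rot: [-3.142, -0.0, -3.126]
force: [1.3, -0.3, -1.0]
grip_width: 0.0599
grip_force: 29.9
```

```bash
python3 -c "
from h import *
o=get_obs();print(o['force'],o['moment'],o['ee_pos'])"
```

```text
[ 1.33332276 -0.30544971 -0.95109534] [ 0.03128786 -0.20530966  0.03635216] [0.48575025 0.01876762 0.09859777]
```

Call:
{"name": "send_rows", "arguments": {"targets": [{"x": 0, "y": 0, "z": -0.004, "spin": 0, "claw": 45}, {"x": 0, "y": 0, "z": 0, "spin": 0, "claw": 45}, {"x": 0, "y": 0, "z": 0, "spin": 0, "claw": 45}]}}

```text
time_s: 16.95
ee_pos: [0.4857, 0.0188, 0.0978]
eef_rot: [3.142, -0.0, -3.126]
force: [1.4, 0.4, -1.4]
grip_width: 0.0598
grip_force: 29.9
```

Call:
{"name": "send_rows", "arguments": {"targets": [{"x": 0, "y": 0, "z": -0.004, "spin": 0, "claw": 45}, {"x": 0, "y": 0, "z": 0, "spin": 0, "claw": 45}, {"x": 0, "y": 0, "z": 0, "spin": 0, "claw": 45}]}}

```text
time_s: 17.25
ee_pos: [0.4857, 0.0188, 0.0969]
eef_rot: [-3.142, -0.0, -3.126]
force: [0.2, 1.1, -1.8]
grip_width: 0.0602
grip_force: 29.9
```

Call:
{"name": "send_rows", "arguments": {"targets": [{"x": 0, "y": 0, "z": -0.003, "spin": 0, "claw": 45}, {"x": 0, "y": 0, "z": 0, "spin": 0, "claw": 45}, {"x": 0, "y": 0, "z": 0, "spin": 0, "claw": 45}]}}

```text
time_s: 17.55
ee_pos: [0.4857, 0.0188, 0.0964]
eef_rot: [3.142, -0.0, -3.126]
force: [0.6, 0.6, -1.0]
grip_width: 0.0601
grip_force: 29.9
```

Call:
{"name": "send_rows", "arguments": {"targets": [{"x": 0, "y": 0, "z": -0.003, "spin": 0, "claw": 45}, {"x": 0, "y": 0, "z": 0, "spin": 0, "claw": 45}, {"x": 0, "y": 0, "z": 0, "spin": 0, "claw": 45}]}}

```text
time_s: 17.85
ee_pos: [0.4857, 0.0188, 0.0958]
eef_rot: [3.142, -0.0, -3.126]
force: [-0.3, -0.7, -1.4]
grip_width: 0.06
grip_force: 29.9
```

Call:
{"name": "send_rows", "arguments": {"targets": [{"x": 0, "y": 0, "z": -0.004, "spin": 0, "claw": 45}, {"x": 0, "y": 0, "z": 0, "spin": 0, "claw": 45}, {"x": 0, "y": 0, "z": 0, "spin": 0, "claw": 45}]}}

```text
time_s: 18.15
ee_pos: [0.4857, 0.0188, 0.095]
eef_rot: [3.142, -0.0, -3.126]
force: [0.7, 0.4, -2.4]
grip_width: 0.0598
grip_force: 29.9
```

Call:
{"name": "send_rows", "arguments": {"targets": [{"x": 0, "y": 0, "z": -0.003, "spin": 0, "claw": 45}, {"x": 0, "y": 0, "z": 0, "spin": 0, "claw": 45}, {"x": 0, "y": 0, "z": 0, "spin": 0, "claw": 45}]}}

```text
time_s: 18.45
ee_pos: [0.4857, 0.0188, 0.0944]
eef_rot: [-3.142, -0.0, -3.126]
force: [0.5, -0.1, -3.0]
grip_width: 0.0597
grip_force: 29.9
```

Call:
{"name": "send_rows", "arguments": {"targets": [{"x": 0, "y": 0, "z": -0.003, "spin": 0, "claw": 45}, {"x": 0, "y": 0, "z": 0, "spin": 0, "claw": 45}, {"x": 0, "y": 0, "z": 0, "spin": 0, "claw": 45}]}}

```text
time_s: 18.75
ee_pos: [0.4858, 0.0188, 0.0939]
eef_rot: [-3.142, 0.0, -3.126]
force: [0.7, -0.2, -0.2]
grip_width: 0.0596
grip_force: 29.9
```

Call:
{"name": "send_rows", "arguments": {"targets": [{"x": 0, "y": 0, "z": -0.003, "spin": 0, "claw": 45}, {"x": 0, "y": 0, "z": 0, "spin": 0, "claw": 45}, {"x": 0, "y": 0, "z": 0, "spin": 0, "claw": 45}]}}

```text
time_s: 19.05
ee_pos: [0.486, 0.0188, 0.0938]
eef_rot: [-3.142, 0.001, -3.126]
force: [-1.5, 0.1, 6.7]
grip_width: 0.0599
grip_force: 29.9
```

Rigid contact at TCP z 0.0938, right where the web should land (0.094). I'll check whether the basket slipped in the grip by comparing the hook's place in the wrist images.

Run:
```python
from h import *
o=get_obs();print(o["time_s"],o["force"],o["moment"])
cv2.imwrite("pics/w6.png",camera("wrist"));cv2.imwrite("pics/side6.png",camera("side"));cv2.imwrite("pics/scene6.png",camera("scene"))
ref=cv2.imread("pics/w3.png",0)[200:275,215:350]   # hook+cup back in hand
for n in ("w2","w4","w5","w6"):
    g=cv2.imread(f"pics/{n}.png",0).astype(float)
    r=g[255,210:355];c=g[200:285,245]
    d=np.abs(np.diff(r));print(n,"cols",[(210+i,int(d[i])) for i in np.where(d>14)[0]])
    for cc in (235,245): 
        d=np.diff(g[195:285,cc]);print("  col",cc,[(195+i,int(d[i])) for i in np.where(abs(d)>14)[0]])
```

```text
19.05 [-1.48772819  0.1313967   6.72178926] [ 0.01502139  0.30858228 -0.04044805]
w2 cols [(np.int64(227), 23), (np.int64(337), 21), (np.int64(353), 15)]
  col 235 [(np.int64(195), -31), (np.int64(207), 22), (np.int64(208), 63), (np.int64(226), -16), (np.int64(233), -35), (np.int64(234), -18), (np.int64(263), -18), (np.int64(264), -15)]
  col 245 [(np.int64(195), -30), (np.int64(199), 17), (np.int64(207), 22), (np.int64(208), 66), (np.int64(209), 16), (np.int64(233), -46), (np.int64(234), -34)]
w4 cols [(np.int64(227), 29), (np.int64(337), 23)]
  col 235 [(np.int64(198), 24), (np.int64(199), 33), (np.int64(205), -48), (np.int64(206), -45), (np.int64(264), -20)]
  col 245 [(np.int64(198), 27), (np.int64(200), -25), (np.int64(207), 17), (np.int64(208), 62), (np.int64(209), 16), (np.int64(229), -46), (np.int64(230), -37)]
w5 cols [(np.int64(227), 25), (np.int64(337), 16), (np.int64(338), 17)]
  col 235 [(np.int64(195), -17), (np.int64(264), -22)]
  col 245 [(np.int64(217), 71), (np.int64(232), -45), (np.int64(233), -32), (np.int64(264), -15)]
w6 cols [(np.int64(227), 19), (np.int64(228), 17), (np.int64(337), 21)]
  col 235 [(np.int64(263), -16), (np.int64(264), -22)]
  col 245 [(np.int64(195), -15), (np.int64(208), 80), (np.int64(209), 17), (np.int64(232), -47), (np.int64(233), -37)]
```

The hook hasn't shifted in the hand. Its image width puts the web top at z≈0.152, where home is 0.153 and "too high" would be 0.162. It is home, so I'm relaxing the push, opening and lifting away.

Call:
{"name": "send_rows", "arguments": {"targets": [{"x": 0, "y": 0, "z": 0.002, "spin": 0, "claw": 45}, {"x": 0, "y": 0, "z": 0, "spin": 0, "claw": 45}, {"x": 0, "y": 0, "z": 0, "spin": 0, "claw": 64}, {"x": 0, "y": 0, "z": 0, "spin": 0, "claw": 76}, {"x": 0, "y": 0, "z": 0, "spin": 0, "claw": 90}, {"x": 0, "y": 0, "z": 0, "spin": 0, "claw": 90}, {"x": 0, "y": 0, "z": 0.02, "spin": 0, "claw": 90}, {"x": 0, "y": 0, "z": 0.06, "spin": 0, "claw": 90}, {"x": 0, "y": 0, "z": 0.12, "spin": 0, "claw": 90}, {"x": 0, "y": 0, "z": 0.15, "spin": 0, "claw": 90}, {"x": 0, "y": 0, "z": 0.15, "spin": 0, "claw": 90}, {"x": 0, "y": 0, "z": 0.15, "spin": 0, "claw": 90}, {"x": 0, "y": 0, "z": 0.15, "spin": 0, "claw": 90}, {"x": 0, "y": 0, "z": 0.1, "spin": 0, "claw": 90}, {"x": 0.05, "y": 0, "z": 0.05, "spin": 0, "claw": 90}, {"x": 0.05, "y": 0, "z": 0, "spin": 0, "claw": 90}, {"x": 0, "y": 0, "z": 0, "spin": 0, "claw": 90}]}}

```text
time_s: 20.9
ee_pos: [0.5063, 0.0187, 0.2834]
eef_rot: [3.142, -0.0, -3.126]
force: [-0.3, 0.8, 0.5]
grip_width: 0.0897
grip_force: 0.0
```

Run:
```python
from h import *
o=get_obs();print(o["time_s"],o["ee_pos"],o["force"])
m=camera_model("wrist");im=camera("wrist");cv2.imwrite("pics/w7.png",im);np.save("w7T.npy",m["T"])
cv2.imwrite("pics/side7.png",camera("side"));cv2.imwrite("pics/scene7.png",camera("scene"))
d=camera_model("side")
p=proj(d,[[.455,.019,.13]])[0].astype(int);q=proj(m,[[.47,.019,.15]])[0].astype(int);print(q)
z=lambda i,w,h:cv2.resize(i,(w,h),interpolation=cv2.INTER_CUBIC)
s=cv2.imread("pics/side7.png")
A=z(im[max(0,q[1]-75):q[1]+75,q[0]-100:q[0]+100],400,300);B=z(s[p[1]-45:p[1]+45,p[0]-60:p[0]+60],400,300)
cv2.imwrite("pics/c7.png",np.hstack([A,B]))
```

```text
20.9 [0.506292   0.01874864 0.28335789] [-0.27811376  0.80268332  0.4876991 ]
[282 150]
```

View pics/c7.png

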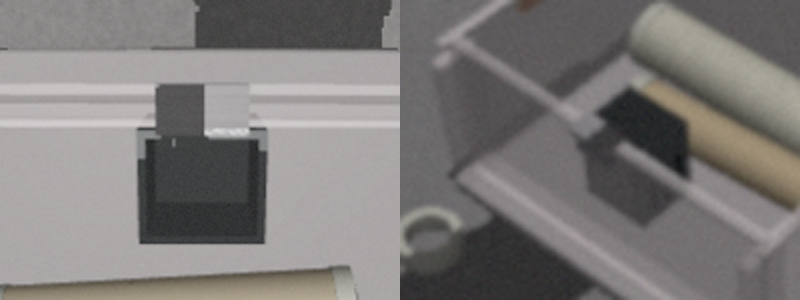

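The basket hangs upright at mid-rim with its web on the rim (hook at crop (155–250, 84–136), cup at (138–266, 128–243)). From hook size, the web top is at z≈0.151, so it's home. Measuring the cup centre and moving over the candle.

Call:
{"name": "send_rows", "arguments": {"targets": [{"x": 0, "y": -0.08, "z": 0, "spin": 0, "claw": 90}, {"x": 0, "y": -0.15, "z": 0, "spin": 0, "claw": 90}, {"x": 0, "y": -0.15, "z": 0, "spin": 0, "claw": 90}, {"x": 0, "y": -0.15, "z": 0, "spin": 0, "claw": 90}, {"x": 0, "y": -0.15, "z": 0, "spin": 0, "claw": 90}, {"x": 0, "y": -0.15, "z": 0, "spin": 0, "claw": 90}, {"x": 0, "y": -0.15, "z": 0, "spin": 0, "claw": 90}, {"x": 0, "y": -0.15, "z": 0, "spin": 0, "claw": 90}, {"x": 0, "y": -0.15, "z": 0, "spin": 0, "claw": 90}, {"x": 0, "y": -0.15, "z": 0, "spin": 0, "claw": 90}, {"x": 0, "y": -0.12, "z": 0, "spin": 0, "claw": 90}, {"x": 0, "y": 0, "z": 0, "spin": 0, "claw": 90}, {"x": 0, "y": 0, "z": 0, "spin": 0, "claw": 90}]}}

```text
time_s: 22.35
ee_pos: [0.5055, -0.2909, 0.2831]
eef_rot: [3.141, -0.001, -3.127]
force: [-0.7, -0.5, 0.4]
grip_width: 0.0901
grip_force: 0.0
```

Run:
```python
from h import *
o=get_obs();print(o["time_s"],o["ee_pos"],o["eef_rot"],o["qpos"][5])
m=camera_model("wrist");im=camera("wrist");cv2.imwrite("pics/w8.png",im);np.save("w8T.npy",m["T"])
m7=dict(m);m7["T"]=np.load("w7T.npy")
print("cup z.134",np.round(onz(m7,[(251,139),(315,139),(315,196.5),(251.5,196.5)],.134),4).tolist())
g=cv2.imread("pics/w7.png",0).astype(float)
for r in (160,180): d=np.diff(g[r,240:325]);print("row",r,[(240+i,int(d[i])) for i in np.where(abs(d)>12)[0]])
for c in (262,283,305): d=np.diff(g[130:210,c]);print("col",c,[(130+i,int(d[i])) for i in np.where(abs(d)>12)[0]])
# candle: white top
w=(im.min(2)>95).astype(np.uint8)
p=proj(m,[[.4445,-.291,.117],[.4445,-.291,0.01]]);print("pred",p)
cv2.imwrite("pics/w8c.png",cv2.resize(im[:230,120:440],(800,575),interpolation=cv2.INTER_CUBIC))
```

```text
22.35 [ 0.50546291 -0.29090618  0.28312653] [ 3.14082336e+00 -8.03429190e-04 -3.12693080e+00] -2.1705803728046904
cup z.134 [[0.4628, -0.0098, 0.134], [0.4619, 0.048, 0.134], [0.5158, 0.0502, 0.134], [0.5168, -0.0098, 0.134]]
row 160 [(np.int64(249), -40), (np.int64(250), -68), (np.int64(314), 60), (np.int64(315), 38)]
row 180 [(np.int64(249), -23), (np.int64(250), -54), (np.int64(251), -34), (np.int64(313), 21), (np.int64(314), 65), (np.int64(315), 22)]
col 262 [(np.int64(143), -23), (np.int64(144), -14), (np.int64(196), 87), (np.int64(197), 18)]
col 283 [(np.int64(142), -13), (np.int64(196), 89), (np.int64(197), 19)]
col 305 [(np.int64(138), 26), (np.int64(139), 18), (np.int64(140), -13), (np.int64(141), -24), (np.int64(142), -27), (np.int64(143), -39), (np.int64(144), -37), (np.int64(192), 16), (np.int64(196), 93), (np.int64(197), 15)]
pred [[282.64379117 118.63074611]
 [282.37221985 112.91682957]]
```

View pics/w8c.png

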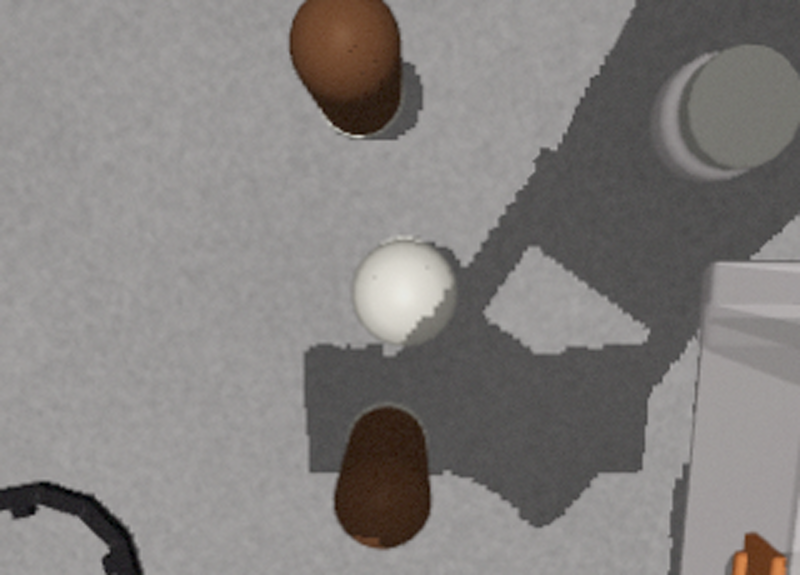

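The candle is at px (282,117), within 2 px of the triangulated prediction, so it's at about (0.443, −0.291). The cup centre is (0.4893, 0.0195) with measured sizes 54×59 mm, as they must be. Grasping the candle high.

Call:
{"name": "send_rows", "arguments": {"targets": [{"x": -0.078, "y": 0, "z": -0.08, "spin": 0, "claw": 90}, {"x": -0.078, "y": 0, "z": -0.08, "spin": 0, "claw": 90}, {"x": -0.078, "y": 0, "z": -0.08, "spin": 0, "claw": 90}, {"x": -0.077, "y": -0.002, "z": -0.08, "spin": 0, "claw": 90}, {"x": 0, "y": 0, "z": -0.12, "spin": 0, "claw": 90}, {"x": 0, "y": 0, "z": -0.12, "spin": 0, "claw": 90}, {"x": 0, "y": 0, "z": -0.12, "spin": 0, "claw": 90}, {"x": 0, "y": 0, "z": -0.12, "spin": 0, "claw": 90}, {"x": 0, "y": 0, "z": -0.1, "spin": 0, "claw": 90}, {"x": 0, "y": 0, "z": -0.07, "spin": 0, "claw": 90}, {"x": 0, "y": 0, "z": -0.046, "spin": 0, "claw": 90}, {"x": 0, "y": 0, "z": 0, "spin": 0, "claw": 90}, {"x": 0, "y": 0, "z": 0, "spin": 0, "claw": 90}]}}

```text
time_s: 23.7
ee_pos: [0.4439, -0.2917, 0.0811]
eef_rot: [-3.141, 0.001, -3.126]
force: [0.8, 0.1, -0.4]
grip_width: 0.0896
grip_force: 0.0
```

Call:
{"name": "send_rows", "arguments": {"targets": [{"x": 0, "y": 0, "z": 0, "spin": 0, "claw": 60}, {"x": 0, "y": 0, "z": 0, "spin": 0, "claw": 55}, {"x": 0, "y": 0, "z": 0, "spin": 0, "claw": 50}, {"x": 0, "y": 0, "z": 0, "spin": 0, "claw": 46}, {"x": 0, "y": 0, "z": 0, "spin": 0, "claw": 43}, {"x": 0, "y": 0, "z": 0, "spin": 0, "claw": 41}, {"x": 0, "y": 0, "z": 0, "spin": 0, "claw": 30}, {"x": 0, "y": 0, "z": 0, "spin": 0, "claw": 30}, {"x": 0, "y": 0, "z": 0, "spin": 0, "claw": 30}, {"x": 0, "y": 0, "z": 0, "spin": 0, "claw": 30}, {"x": 0, "y": 0, "z": 0, "spin": 0, "claw": 30}], "force": 20}}

```text
time_s: 24.8
ee_pos: [0.4436, -0.2916, 0.0804]
eef_rot: [-3.142, 0.0, -3.126]
force: [-0.1, -0.1, -0.4]
grip_width: 0.0399
grip_force: 20.0
```

Gripped at 40 mm. Lifting, then carrying above the hung basket.

Call:
{"name": "send_rows", "arguments": {"targets": [{"x": 0, "y": 0, "z": 0.03, "spin": 0, "claw": 30}, {"x": 0, "y": 0, "z": 0.1, "spin": 0, "claw": 30}, {"x": 0, "y": 0, "z": 0.15, "spin": 0, "claw": 30}, {"x": 0, "y": 0, "z": 0.18, "spin": 0, "claw": 30}, {"x": 0, "y": 0, "z": 0.18, "spin": 0, "claw": 30}, {"x": 0, "y": 0, "z": 0.18, "spin": 0, "claw": 30}, {"x": 0, "y": 0.02, "z": 0.12, "spin": 0, "claw": 30}, {"x": 0.02, "y": 0.06, "z": 0.06, "spin": 0, "claw": 30}, {"x": 0.03, "y": 0.12, "z": 0, "spin": 0, "claw": 30}, {"x": 0.03, "y": 0.15, "z": 0, "spin": 0, "claw": 30}, {"x": 0.03, "y": 0.15, "z": 0, "spin": 0, "claw": 30}, {"x": 0.03, "y": 0.15, "z": 0, "spin": 0, "claw": 30}, {"x": 0.03, "y": 0.15, "z": 0, "spin": 0, "claw": 30}, {"x": 0.03, "y": 0.15, "z": 0, "spin": 0, "claw": 30}, {"x": 0.03, "y": 0.15, "z": 0, "spin": 0, "claw": 30}, {"x": 0, "y": 0.15, "z": 0, "spin": 0, "claw": 30}, {"x": 0, "y": 0.15, "z": 0, "spin": 0, "claw": 30}, {"x": 0, "y": 0.1, "z": 0, "spin": 0, "claw": 30}, {"x": 0, "y": 0.05, "z": 0, "spin": 0, "claw": 30}, {"x": 0, "y": 0, "z": 0, "spin": 0, "claw": 30}]}}

```text
time_s: 26.8
ee_pos: [0.4893, 0.0194, 0.28]
eef_rot: [3.141, -0.001, -3.125]
force: [-0.5, -0.6, -3.1]
grip_width: 0.0397
grip_force: 20.0
```

Run:
```python
from h import *
o=get_obs();print(o["time_s"],o["ee_pos"],o["eef_rot"],o["force"])
m=camera_model("wrist");im=camera("wrist");cv2.imwrite("pics/w9.png",im);np.save("w9T.npy",m["T"])
g=im.min(2);k=(im.min(2)>60).astype(np.uint8)
P=o["ee_pos"];p=proj(m,[[P[0],P[1],P[2]+.034],[P[0],P[1],P[2]-.08],[.4893,.0195,.134]]);print(p)
gg=g.astype(float);y0,x0=int(p[0][1]),int(p[0][0])
d=np.diff(gg[y0-60:y0+60,x0]);print("col",x0,[(y0-60+i,int(d[i])) for i in np.where(abs(d)>12)[0]])
d=np.diff(gg[y0,x0-60:x0+60]);print("row",y0,[(x0-60+i,int(d[i])) for i in np.where(abs(d)>12)[0]])
cv2.imwrite("pics/w9c.png",im)
```

```text
26.8 [0.48928972 0.01943824 0.27997489] [ 3.14146142e+00 -9.43012183e-04 -3.12460444e+00] [-0.54774149 -0.56937116 -3.14844579]
[[281.99679648 286.41943891]
 [281.8822947  208.95208309]
 [281.91656235 187.21502591]]
col 281 [(np.int64(328), 13), (np.int64(341), -16), (np.int64(342), -36), (np.int64(343), -25)]
row 286 [(np.int64(228), -28), (np.int64(229), -28), (np.int64(233), -14), (np.int64(237), 45), (np.int64(238), 29), (np.int64(324), -17), (np.int64(325), -38), (np.int64(326), -34), (np.int64(334), 61)]
```

View pics/w9c.png

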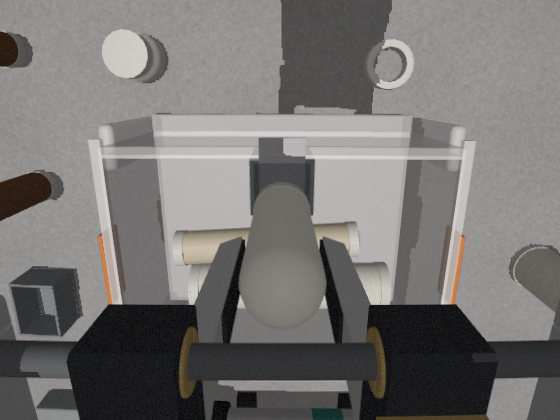

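The candle hangs straight in the grip, centred at column 281. Its foot's near edge is at row ~184, over the basket (250–313, 158–215). Checking the foot's x against the cup.

Run:
```python
from h import *
m=camera_model("wrist");m["T"]=np.load("w9T.npy");g=cv2.imread("pics/w9.png",0).astype(float)
print(g[150:200,281].astype(int).tolist())
for r in (205,215,230): d=np.diff(g[r,235:330]);print(r,[(235+i,int(d[i])) for i in np.where(abs(d)>7)[0]])
for r in (182,183,184,185,186): print(r,onz(m,[(281.9,r)],.1995)[0])
print("pred row for cx=.4893", proj(m,[[.4893-.0205,.0195,.1995]]))
# cup: outer sides above candle
for r in (170,178): d=np.diff(g[r,235:330]);print("cup",r,[(235+i,int(d[i])) for i in np.where(abs(d)>12)[0]])
print("cup back corner preds",proj(m,[[.4893-.027,.0195-.03,.134],[.4893-.027,.0195+.03,.134],[.4893-.023,.0195,.134]]))
```

```text
[92, 90, 93, 95, 96, 93, 91, 93, 93, 91, 92, 88, 91, 77, 70, 70, 70, 73, 74, 70, 69, 71, 72, 69, 73, 69, 71, 69, 71, 72, 69, 78, 91, 91, 94, 108, 108, 109, 107, 108, 109, 107, 108, 106, 106, 107, 105, 106, 106, 105]
205 [(np.int64(248), -13), (np.int64(249), -46), (np.int64(250), -52), (np.int64(252), 8), (np.int64(253), 25), (np.int64(254), 10), (np.int64(255), -9), (np.int64(307), 11), (np.int64(308), -18), (np.int64(309), -20), (np.int64(312), 64), (np.int64(313), 41), (np.int64(314), 9)]
215 [(np.int64(249), -19), (np.int64(250), -20), (np.int64(252), -20), (np.int64(253), -11), (np.int64(310), 22), (np.int64(311), 12), (np.int64(312), 27), (np.int64(313), 12)]
230 [(np.int64(313), 18), (np.int64(314), 16)]
182 [0.46858572 0.01908385 0.1995    ]
183 [0.46934358 0.01909732 0.1995    ]
184 [0.47010264 0.01911081 0.1995    ]
185 [0.47086289 0.01912432 0.1995    ]
186 [0.47162435 0.01913785 0.1995    ]
pred row for cx=.4893 [[282.45914599 182.29250491]]
cup 170 [(np.int64(248), -42), (np.int64(249), -70), (np.int64(258), 14), (np.int64(304), -17), (np.int64(309), 14), (np.int64(313), 57), (np.int64(314), 44)]
cup 178 [(np.int64(248), -34), (np.int64(249), -62), (np.int64(250), -15), (np.int64(309), 15), (np.int64(313), 67), (np.int64(314), 38)]
cup back corner preds [[249.35948545 157.79093549]
 [315.49903712 158.95121677]
 [282.3660894  162.71598037]]
```

The foot is within 1 mm of the cup's centre, so I'm nudging +0.7 mm in x and lowering.

Call:
{"name": "send_rows", "arguments": {"targets": [{"x": 0.0035, "y": 0, "z": -0.03, "spin": 0, "claw": 30}, {"x": 0, "y": 0, "z": -0.06, "spin": 0, "claw": 30}, {"x": 0, "y": 0, "z": -0.07, "spin": 0, "claw": 30}, {"x": 0, "y": 0, "z": -0.06, "spin": 0, "claw": 30}, {"x": 0, "y": 0, "z": -0.04, "spin": 0, "claw": 30}, {"x": 0, "y": 0, "z": -0.02, "spin": 0, "claw": 30}, {"x": 0, "y": 0, "z": -0.02, "spin": 0, "claw": 30}, {"x": 0, "y": 0, "z": -0.02, "spin": 0, "claw": 30}, {"x": 0, "y": 0, "z": -0.02, "spin": 0, "claw": 30}, {"x": 0, "y": 0, "z": 0, "spin": 0, "claw": 30}, {"x": 0, "y": 0, "z": 0, "spin": 0, "claw": 30}]}}

```text
time_s: 27.95
ee_pos: [0.4903, 0.0184, 0.2126]
eef_rot: [-3.142, 0.0, -3.126]
force: [0.4, 0.9, -3.7]
grip_width: 0.0397
grip_force: 20.0
```

Call:
{"name": "send_rows", "arguments": {"targets": [{"x": 0, "y": 0, "z": -0.025, "spin": 0, "claw": 30}, {"x": 0, "y": 0, "z": -0.025, "spin": 0, "claw": 30}, {"x": 0, "y": 0, "z": -0.025, "spin": 0, "claw": 30}, {"x": 0, "y": 0, "z": -0.025, "spin": 0, "claw": 30}, {"x": 0, "y": 0, "z": 0, "spin": 0, "claw": 30}, {"x": 0, "y": 0, "z": 0, "spin": 0, "claw": 30}]}}

```text
time_s: 28.55
ee_pos: [0.4903, 0.0184, 0.1924]
eef_rot: [3.142, -0.0, -3.126]
force: [0.2, -0.6, -2.5]
grip_width: 0.0394
grip_force: 20.0
```

Call:
{"name": "send_rows", "arguments": {"targets": [{"x": 0, "y": 0.003, "z": -0.025, "spin": 0, "claw": 30}, {"x": 0, "y": 0, "z": -0.025, "spin": 0, "claw": 30}, {"x": 0, "y": 0, "z": -0.025, "spin": 0, "claw": 30}, {"x": 0, "y": 0, "z": -0.025, "spin": 0, "claw": 30}, {"x": 0, "y": 0, "z": -0.025, "spin": 0, "claw": 30}, {"x": 0, "y": 0, "z": -0.02, "spin": 0, "claw": 30}, {"x": 0, "y": 0, "z": -0.02, "spin": 0, "claw": 30}, {"x": 0, "y": 0, "z": -0.02, "spin": 0, "claw": 30}, {"x": 0, "y": 0, "z": -0.02, "spin": 0, "claw": 30}, {"x": 0, "y": 0, "z": -0.01, "spin": 0, "claw": 30}, {"x": 0, "y": 0, "z": 0, "spin": 0, "claw": 30}, {"x": 0, "y": 0, "z": 0, "spin": 0, "claw": 30}]}}

```text
time_s: 29.75
ee_pos: [0.4903, 0.019, 0.1496]
eef_rot: [-3.142, 0.0, -3.126]
force: [0.3, -0.2, -3.0]
grip_width: 0.0404
grip_force: 20.0
```

Call:
{"name": "send_rows", "arguments": {"targets": [{"x": 0, "y": 0, "z": -0.005, "spin": 0, "claw": 30}, {"x": 0, "y": 0, "z": -0.005, "spin": 0, "claw": 30}, {"x": 0, "y": 0, "z": 0, "spin": 0, "claw": 30}, {"x": 0, "y": 0, "z": 0, "spin": 0, "claw": 30}]}}

```text
time_s: 30.15
ee_pos: [0.4903, 0.019, 0.1475]
eef_rot: [-3.142, 0.0, -3.126]
force: [0.6, 0.2, -2.4]
grip_width: 0.0401
grip_force: 20.0
```

Call:
{"name": "send_rows", "arguments": {"targets": [{"x": 0, "y": 0, "z": -0.005, "spin": 0, "claw": 30}, {"x": 0, "y": 0, "z": -0.005, "spin": 0, "claw": 30}, {"x": 0, "y": 0, "z": 0, "spin": 0, "claw": 30}, {"x": 0, "y": 0, "z": 0, "spin": 0, "claw": 30}]}}

```text
time_s: 30.55
ee_pos: [0.4903, 0.019, 0.1454]
eef_rot: [-3.142, -0.0, -3.126]
force: [-0.0, 0.3, -2.8]
grip_width: 0.0394
grip_force: 20.0
```

Call:
{"name": "send_rows", "arguments": {"targets": [{"x": 0, "y": 0, "z": -0.004, "spin": 0, "claw": 30}, {"x": 0, "y": 0, "z": -0.004, "spin": 0, "claw": 30}, {"x": 0, "y": 0, "z": 0, "spin": 0, "claw": 30}, {"x": 0, "y": 0, "z": 0, "spin": 0, "claw": 30}]}}

```text
time_s: 30.95
ee_pos: [0.4902, 0.019, 0.1438]
eef_rot: [-3.142, -0.0, -3.126]
force: [-0.4, 0.2, -2.8]
grip_width: 0.0398
grip_force: 20.0
```

Call:
{"name": "send_rows", "arguments": {"targets": [{"x": 0, "y": 0, "z": -0.004, "spin": 0, "claw": 30}, {"x": 0, "y": 0, "z": 0, "spin": 0, "claw": 30}, {"x": 0, "y": 0, "z": 0, "spin": 0, "claw": 30}]}}

```text
time_s: 31.25
ee_pos: [0.4902, 0.019, 0.143]
eef_rot: [3.142, -0.0, -3.126]
force: [-0.4, -0.5, -2.5]
grip_width: 0.0401
grip_force: 20.0
```

Call:
{"name": "send_rows", "arguments": {"targets": [{"x": 0, "y": 0, "z": -0.003, "spin": 0, "claw": 30}, {"x": 0, "y": 0, "z": 0, "spin": 0, "claw": 30}, {"x": 0, "y": 0, "z": 0, "spin": 0, "claw": 30}]}}

```text
time_s: 31.55
ee_pos: [0.4903, 0.019, 0.1424]
eef_rot: [3.142, -0.0, -3.126]
force: [-0.0, -0.1, -2.9]
grip_width: 0.04
grip_force: 20.0
```

Call:
{"name": "send_rows", "arguments": {"targets": [{"x": 0, "y": 0, "z": -0.003, "spin": 0, "claw": 30}, {"x": 0, "y": 0, "z": 0, "spin": 0, "claw": 30}, {"x": 0, "y": 0, "z": 0, "spin": 0, "claw": 30}]}}

```text
time_s: 31.85
ee_pos: [0.4905, 0.019, 0.1422]
eef_rot: [-3.142, 0.001, -3.126]
force: [0.4, 0.3, 2.0]
grip_width: 0.0399
grip_force: 20.0
```

Call:
{"name": "send_rows", "arguments": {"targets": [{"x": 0, "y": 0, "z": -0.003, "spin": 0, "claw": 30}, {"x": 0, "y": 0, "z": 0, "spin": 0, "claw": 30}, {"x": 0, "y": 0, "z": 0, "spin": 0, "claw": 30}]}}

```text
time_s: 32.15
ee_pos: [0.4907, 0.019, 0.142]
eef_rot: [-3.142, 0.002, -3.126]
force: [-1.0, -0.8, 7.0]
grip_width: 0.0399
grip_force: 20.0
```

Contact at TCP z 0.142. That puts the foot at z 0.062, the basket floor when the hook is fully home. Relaxing, opening and lifting clear.

Call:
{"name": "send_rows", "arguments": {"targets": [{"x": 0, "y": 0, "z": 0.004, "spin": 0, "claw": 30}, {"x": 0, "y": 0, "z": 0, "spin": 0, "claw": 30}, {"x": 0, "y": 0, "z": 0, "spin": 0, "claw": 44}, {"x": 0, "y": 0, "z": 0, "spin": 0, "claw": 52}, {"x": 0, "y": 0, "z": 0, "spin": 0, "claw": 64}, {"x": 0, "y": 0, "z": 0, "spin": 0, "claw": 74}, {"x": 0, "y": 0, "z": 0, "spin": 0, "claw": 74}, {"x": 0, "y": 0, "z": 0.03, "spin": 0, "claw": 74}, {"x": 0, "y": 0, "z": 0.08, "spin": 0, "claw": 74}, {"x": 0, "y": 0, "z": 0.12, "spin": 0, "claw": 74}, {"x": 0, "y": 0, "z": 0.15, "spin": 0, "claw": 74}, {"x": 0, "y": 0, "z": 0.15, "spin": 0, "claw": 74}, {"x": 0, "y": 0, "z": 0.15, "spin": 0, "claw": 74}, {"x": 0.05, "y": 0, "z": 0.1, "spin": 0, "claw": 74}, {"x": 0.1, "y": 0, "z": 0.02, "spin": 0, "claw": 74}, {"x": 0.1, "y": 0, "z": 0, "spin": 0, "claw": 74}, {"x": 0, "y": 0, "z": 0, "spin": 0, "claw": 74}]}}

```text
time_s: 33.85
ee_pos: [0.5414, 0.0189, 0.3019]
eef_rot: [3.142, -0.0, -3.126]
force: [-0.6, 0.8, -0.1]
grip_width: 0.0742
grip_force: 0.0
```

Run:
```python
from h import *
o=get_obs();print(o["time_s"],o["ee_pos"],o["force"])
m=camera_model("wrist");im=camera("wrist");s=camera("side");d=camera_model("side");ms=camera_model("scene");sc=camera("scene")
q=proj(m,[[.47,.019,.15]])[0].astype(int);p=proj(d,[[.46,.019,.14]])[0].astype(int)
z=lambda i,w,h:cv2.resize(i,(w,h),interpolation=cv2.INTER_CUBIC)
print(q,p)
A=z(im[max(0,q[1]-75):max(0,q[1]-75)+150,q[0]-100:q[0]+100],400,300);B=z(s[p[1]-45:p[1]+45,p[0]-60:p[0]+60],400,300)
cv2.imwrite("pics/c10.png",np.vstack([np.hstack([A,B]),np.hstack([z(sc,400,300),z(s,400,300)])]))
# dome centre in wrist vs predictions for upright candle
c=(.4895,.0192);print("pred dome top",proj(m,[[*c,.192],[*c,.175],[c[0]-.02,c[1],.14]]))
```

```text
33.85 [0.54136043 0.01892307 0.30189408] [-0.57692932  0.7907498  -0.07137349]
[283 107] [236 209]
pred dome top [[283.27635167 134.92392496]
 [283.19421231 132.70736393]
 [283.4184146  106.72621444]]
```

View pics/c10.png

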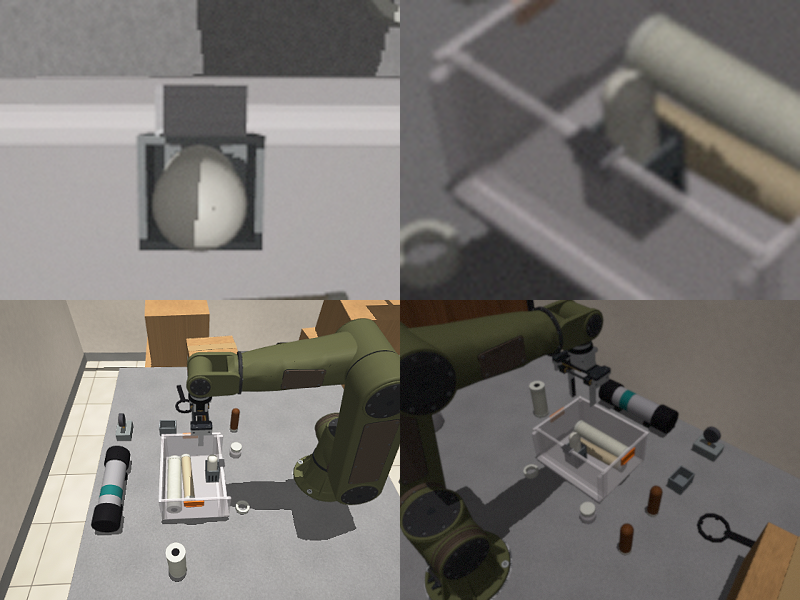

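The candle stands upright, dome up, in the hung basket: its dome is centred at crop (200,197) within the cup (138–264, 135–248). The hook is on the rim, the bystanders are where they were, and the gripper is clear. Handing in.

```bash
python3 -c "
from station import *
print(hand_in())"
```

```text
the job is handed in; nothing more can be done
None
```

The basket hangs mid-way along the near rim with its hook home, judged from its landing height and the camera (I felt no distinct snap); the candle stands upright, dome up, in it, nothing else was moved, and the job was handed in at about 34 s.

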